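Set up a still life for the drawing class

TASK

Set up the still life on the plywood board, whose upright back marks its rear: stand the green bottle in the middle of the top of the square plinth, and the white pedestal on the board midway between the centres of the two plinths, with the white pear standing in the middle of the pedestal's top. Stand the terracotta cup on the board straight in front of the round plinth (the side away from the upright back), leaving a gap of about 2 cm between rim and plinth as seen from above. Leave everything upright and let go of, never knock one of these over, and do not disturb the brush jar, paint pot or palette dish.

Things in the scene. Friction and masses are not known exactly. Their poses are not given: they have to be found in the camera images.
- board: Fixed plywood board, 270 (x) by 320 (y) by 12 mm thick: things on it stand at z = 12 mm. Along its rear (+x) edge an upright back, 12 mm thick, rises to 72 mm above the table, its inner face 103 mm behind the origin. Origin: at table height, midway between the plinths' centres; the slab reaches 155 mm in front (-x), 160 mm to each side. Axes: +x rear, -x front, z up.
- square_plinth: Dark wooden square block, 80 x 80 mm, 40 mm high, fixed on the board; its centre is 100 mm left or right of the board's origin (which side varies), its axes parallel to the board's. Origin: centre of its underside, 12 mm above the table; its top is 40 mm above the origin.
- round_plinth: Dark wooden round disc, 90 mm in diameter, 20 mm high, fixed on the board 100 mm to the other side of the board's origin; its axes are parallel to the board's (-x to the front). Origin: centre of its underside, 12 mm above the table.
- bottle: Green glass bottle with a cork cap, 105 mm high overall, straight round body 48 mm in diameter up to 72 mm, then a shoulder and a neck 24 to 26 mm in diameter. Loose, upright, about 0.25 kg. Origin: centre of its underside, z up.
- pedestal: White plaster round pedestal, 65 mm high: foot 68 mm in diameter and 10 mm high, above it (from 14 mm) a straight shaft 56 mm in diameter to the flat top. Loose, upright. Origin: centre of its underside, z up.
- cup: Round terracotta cup without handle, 70 mm high, 64 mm in diameter at the rim, tapering evenly to 51 mm at the foot, wall 4 mm, open at the top. Loose, upright. Origin: centre of its underside, z up.
- pear: White ceramic pear, 73 mm high (a thin stem, look only, rises 14 mm more), flat foot 38 mm in diameter, widest (62 mm) 25 mm above the foot, narrowing to 27 mm at 64 mm. Loose, upright. Origin: centre of its underside, z up.
- brush_jar: Bystander, not to be disturbed: blue ceramic jar, 72 mm in diameter and 100 mm high, with brushes rising to 225 mm. Origin: centre of its underside.
- paint_pot: Bystander, not to be disturbed: white closed paint pot, 80 mm in diameter, 85 mm high. Origin: centre of its underside.
- palette_dish: Bystander, not to be disturbed: white ceramic dish, 100 mm in diameter, 20 mm high. Origin: centre of its underside.

How it is judged (in metres and radians):
At the end, for the whole second after the job is handed in: All upright (0.12 rad), on their supports (6 mm), released, at rest: bottle within 15 mm of the square plinth's centre, pedestal within 15 mm of midway between the plinths, pear within 12 mm of the pedestal's centre, cup 5 to 35 mm in front of the round plinth, 15 mm sideways (horizontal distance between bottle and square_plinth below 0.015 m and z of bottle in the frame of square_plinth between 0.034 and 0.046 m and horizontal distance between pedestal and board below 0.015 m and z of pedestal in the frame of board between 0.006 and 0.018 m and horizontal distance between pear and pedestal below 0.012 m and z of pear in the frame of pedestal between 0.059 and 0.071 m and x of cup in the frame of round_plinth between -0.112 and -0.082 m and y of cup in the frame of round_plinth between -0.015 and 0.015 m and z of cup in the frame of board between 0.006 and 0.018 m and angle between each of bottle, pedestal, cup, pear's own z axis and vertical below 0.12 rad and linear speed of each of bottle, pedestal, cup, pear below 0.02 m/s and angular speed of each of bottle, pedestal, cup, pear below 0.2 rad/s); the robot touches nothing.
It fails at once if the brush jar is disturbed (moved more than 25 mm) (distance of brush_jar from where it was at the start of the episode above 0.025 m).
It fails at once if the paint pot is disturbed (moved more than 25 mm) (distance of paint_pot from where it was at the start of the episode above 0.025 m).
It fails at once if the palette dish is disturbed (moved more than 25 mm) (distance of palette_dish from where it was at the start of the episode above 0.025 m).
It fails at once if the bottle, pedestal, cup or pear is knocked over (leans more than 0.8 rad) (angle between any of bottle, pedestal, cup, pear's own z axis and vertical above 0.8 rad).
It also fails if it takes over 109 s, if anything falls off the work surface, if the arm or the gripper's body presses on something with over 40 N, if the wrist force passes 120 N, or if a joint passes its speed limit or range.

ROBOT

A 7-joint arm with a two-finger parallel gripper is mounted at the origin on the work surface. World frame = base frame: x ahead of the robot, y to its left, z up, the work surface at z = 0. Lengths are in mm, angles in rad, forces in N, time in s.
With the tool pointing down it reaches from about 400 to 875 mm from the base axis. Payload 4.4 kg.
Tool frame: the origin (TCP) lies midway between the tips of the shut fingers; the grasp point (between the pads) lies 19 mm behind it; x points along the fingers, z is the direction in which the jaws open and shut, and the axes are right-handed (so a half turn about x gives the same grasp; the last joint's range is limited). The gripper opens to 85 mm and grips with 20 to 120 N. Pads are 22 mm wide; open, the fingers measure 114 mm over their backs; the gripper's body (76 mm by 85 mm) begins 54 mm behind the grasp point. The pads swing forward as they close: fully open they stand 13 mm farther back than shut.
Start: joints at [-1.273, 0.628, 0.038, 1.517, -0.027, 0.996, -0.02], TCP at [231.266, 607.482, 231.313] pointing down, gripper open.
Joint ranges: [-3.06, 3.06], [-0.37, 2.12], [-1.25, 1.32], [0.18, 2.47], [-1.1, 4.24], [0.23, 1.98], [-2.94, 2.94]. Speed limits (rad/s): [2.57, 2.57, 3.14, 3.14, 3.14, 3.14, 3.14].

INTERFACE

Orientations are given as [roll, pitch, yaw] about the fixed x, y, z axes, in that order (R = Rz(yaw) Ry(pitch) Rx(roll)).
In Python, from cell import ctrl gives the robot as it stands. The module is installed in compiled form; this text tells all that it offers.
- The arm moves only by the tool servo_tool, never from a script. Its argument "rows" is a list of rows, each an object of numbers: "dx", "dy", "dz": the shift along the tool's x, y, z in units of 750 mm (1.0 is 750 mm); "wx", "wy", "wz": the turn, a rotation vector about the tool's x, y, z in units of 6 degrees (1.0 is 6 degrees); "fingers": the closure, from 0 (fully open) to 1 (shut). In form: [{"dx": .., "dy": .., "dz": .., "wx": .., "wy": .., "wz": .., "fingers": ..}, ...]. A call has 1 to 5 rows; each row shifts and turns the commanded pose from where the row before left it, along the tool's axes as they then stand; what a row does not reach is not made up. A row lasts 1/8 s, in which the tool goes at most 62.5 mm and 10.7 degrees, less where a joint would pass 70% of its speed; a pose out of reach is approached as far as the arm can. A call with a number of a shift or a turn outside -1 to 1 is refused whole. A call with a gripper value outside its range is refused whole. The fingers move at their own pace and stop on an object; the grip force is fixed at half the most. Time passes only in rows, so rows that do not move let the fingers close. It gives the time, the measured TCP pose, the force and the opening at its end, in the units of the state.
- ctrl.read_state(): the state, without advancing time (a new reading comes with each control period).
- ctrl.get_image(name): name is "scene" or "top" or "wrist"; returns the picture (400x640x3 uint8, red, green, blue); there is no depth.
- ctrl.camera_info(name): a dict with "fovy" (degrees; the focal length in pixels is half the picture's height over the tangent of half this angle, whatever the lens; pixels are square), "cx", "cy" (the principal point, pixels), "R" (3x3) and "t" (3): a world point X has camera coordinates R X + t. Camera axes: x right, y down, z forward; pixel columns grow to the right and rows downward; lengths in mm; the calibration is good to about 2 mm. A picture is of the moment at which its call begins: read the wrist's pose just before it. camera_info takes no time and is no camera call; for the wrist camera it gives the pose at the moment of the call.
- ctrl.finish_job(): hands the job in, once; it reports no verdict.
Trained networks look in the newest picture that a camera, given by its name, has taken for a name from the list of things; names that differ only in an ending like _2 or _b are one class to them, and where a whole thing is asked for, a point or a joint stands for the part that bears it (a point fixed in the world has none). Each returns a list of dicts, best first, with "conf" (0 to 1); they miss things now and then, are a little off and sometimes report something else, mostly with a low value. They report only what shows in the picture. A call takes as long as a camera call.
- ctrl.search_frame(label, camera): "extent" ([centre column, centre row, width, height] in pixels, round what is visible of it).
- ctrl.silhouettes(label, camera): "region" (400x640 bool, what is visible of it) and "extent" ([centre column, centre row, width, height] in pixels, round what is visible of it).
- ctrl.mark_of(label, camera): "point" ([column, row] in pixels: a listed point, or the origin of a listed thing).
The state is a dict: "clock": time; "qpos": joint angles; "qd": joint speeds; "tau": joint torques, N m; "eef_pos": TCP position; "tool_rot": TCP orientation; "force": force on the tool from outside, world axes, zero at the start; "torque": the same for the moment, N m; "width": finger opening in mm.
Only numpy, scipy, OpenCV 4.12 (cv2) and the standard library are available. Lean on these libraries where they do the work, as an engineer would, in place of code of your own. Each camera call takes 0.05 s, during which the arm holds its last target.

## Working session

There is one attempt and no reset: what is moved stays moved. The work goes in short steps, Python scripts to look and compute and a tool call to move; the robot and the scene stay as the last step left them, time stands still between calls to the robot, and variables do not carry over. Pictures are saved under pics/ and viewed, and the job is handed in when it is done.

Besides the shell and the picture viewer there is one more tool, called after "Call:" as a command line: name --argument value ..., lists and objects as JSON in quotes. servo_tool: Moves the arm, as the interface text tells. Its arguments: {"type":"object","properties":{"rows":{"type":"array"}},"required":["rows"]}

```bash
mkdir -p pics; ls; python3 - <<'E'
from cell import ctrl
import cv2
s=ctrl.read_state()
print({k:s[k] for k in('clock','eef_pos','tool_rot','force','width')})
for n in('scene','top','wrist'):
    im=ctrl.get_image(n); cv2.imwrite(f'pics/{n}0.png',im[:,:,::-1]); c=ctrl.camera_info(n); print(n,c)
E
```

```text
pics
{'clock': 0.0, 'eef_pos': array([231.02142689, 606.87444735, 230.38399045]), 'tool_rot': array([ 3.14088839,  1.568868  , -1.93529183]), 'force': array([-0.26409835, -0.17629376, -0.09954808]), 'width': 85.80083921618164}
scene {'fovy': 42.894317422151175, 'cx': 321.33838110833426, 'cy': 205.551135789802, 'R': array([[ 0.78499066,  0.61947129,  0.00670722],
       [ 0.48270585, -0.60482432, -0.63338977],
       [-0.38831008,  0.50044267, -0.77380386]]), 't': array([-395.91691587, -212.82302326, 2111.74208275])}
top {'fovy': 57.06065135044896, 'cx': 324.11974134960366, 'cy': 201.12999100671425, 'R': array([[ 6.19423821e-03, -9.99979634e-01,  1.53717705e-03],
       [-9.93162109e-01, -6.33120284e-03, -1.16571614e-01],
       [ 1.16578972e-01, -8.04593655e-04, -9.93181099e-01]]), 't': array([   8.72938022,  530.92613536, 1088.79765063])}
wrist {'fovy': 59.190639818044176, 'cx': 319.7112636970836, 'cy': 200.3121261856988, 'R': array([[ 3.57657203e-01,  9.33852506e-01, -9.06874252e-04],
       [ 9.01376406e-01, -3.44964945e-01,  2.61762795e-01],
       [ 2.44135002e-01, -9.44387843e-02, -9.65131813e-01]]), 't': array([-649.96492514,  -33.02768344,  378.85418809])}
```

View pics/scene0.png

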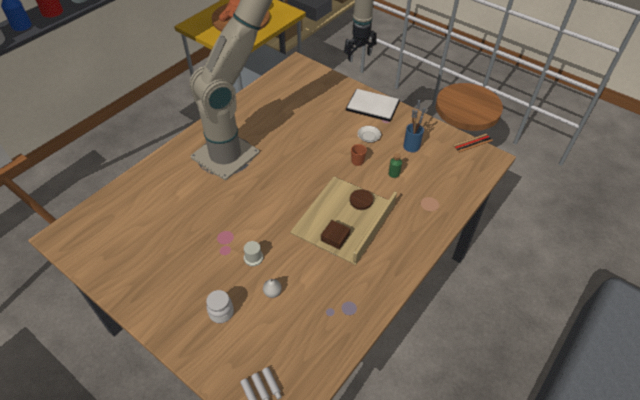

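View pics/top0.png

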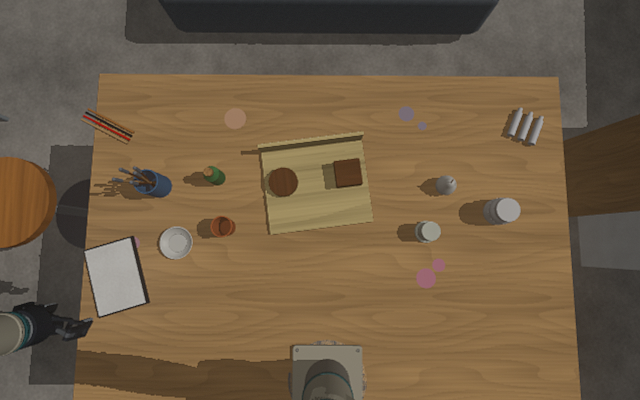

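View pics/wrist0.png

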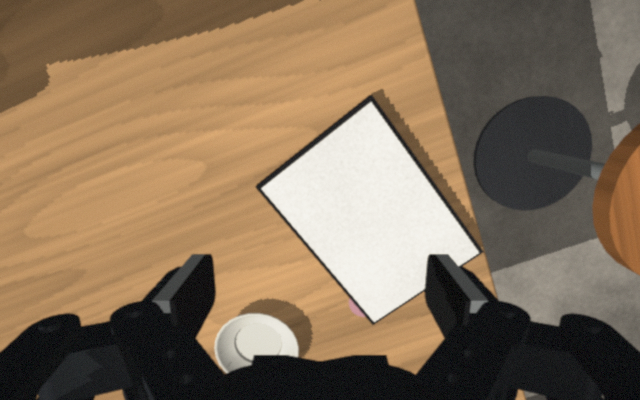

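The scene and top views show the board at about (315,185) in top, with the round plinth left (+y) and the square plinth right. The bottle (214,175) and cup (223,227) are on the left; the pedestal (428,231) and pear (446,185) are on the right.

```bash
cat > h.py <<'E'
from cell import ctrl
import numpy as np, cv2
def K(c):
    f=200/np.tan(np.radians(c['fovy'])/2); return f,c['cx'],c['cy']
def ray(c,p):
    f,cx,cy=K(c); R=np.array(c['R']);t=np.array(c['t'])
    d=R.T@np.array([(p[0]-cx)/f,(p[1]-cy)/f,1.]); return -R.T@t,d
def onz(c,p,z):
    o,d=ray(c,p); return o+d*(z-o[2])/d[2]
def proj(c,X):
    f,cx,cy=K(c); q=np.array(c['R'])@np.array(X)+np.array(c['t']); return np.array([cx+f*q[0]/q[2],cy+f*q[1]/q[2]])
E
python3 - <<'E'
from h import *
z0={'board':0,'square_plinth':12,'round_plinth':12}
for cam in('top','scene'):
    c=ctrl.camera_info(cam)
    for n in['board','square_plinth','round_plinth','bottle','pedestal','cup','pear','brush_jar','paint_pot','palette_dish']:
        m=ctrl.mark_of(n,cam)
        for k in m[:2]: 
            if k['conf']>.3: print(cam,n,round(k['conf'],2),np.round(k['point'],1),np.round(onz(c,k['point'],z0.get(n,0)),0)[:2])
E
```

```text
top board 0.59 [313.9 180.3] [600.  45.]
top square_plinth 0.79 [347.4 172.8] [623. -60.]
top square_plinth 0.45 [422.5 231.9] [ 440. -290.]
top round_plinth 0.7 [281.8 182.5] [591. 144.]
top bottle 0.74 [219.2 179.6] [601. 343.]
top bottle 0.32 [494.5 215.4] [ 493. -519.]
top pedestal 0.66 [427.9 232.9] [ 437. -310.]
top pedestal 0.49 [178.  239.4] [413. 463.]
top cup 0.87 [229.  228.5] [447. 306.]
top pear 0.54 [442.  187.3] [ 581. -358.]
top brush_jar 0.95 [159.7 186.9] [576. 529.]
top brush_jar 0.61 [219.5 177.8] [606. 342.]
top paint_pot 0.97 [493.  211.8] [ 504. -515.]
top palette_dish 0.72 [493.5 211.6] [ 505. -517.]
top palette_dish 0.68 [179.6 241.5] [406. 457.]
scene board 0.82 [346.8 225.8] [613.  14.]
scene square_plinth 0.74 [333.1 240. ] [618. -76.]
scene round_plinth 0.72 [364.9 202.7] [607. 138.]
scene round_plinth 0.62 [393.6 170.7] [601. 346.]
scene bottle 0.69 [395.4 170.9] [602. 360.]
scene pedestal 0.66 [253.1 259.2] [ 443. -309.]
scene cup 0.5 [357.  158.4] [439. 320.]
scene pear 0.8 [268.7 292.1] [ 574. -372.]
scene pear 0.73 [361.9 201.1] [588. 146.]
scene brush_jar 0.83 [410.3 144.6] [568. 528.]
scene brush_jar 0.38 [358.  158.1] [441. 324.]
scene paint_pot 0.8 [220.4 313.9] [ 505. -529.]
scene palette_dish 0.78 [367.  136.7] [396. 453.]
scene palette_dish 0.56 [332.4 236.9] [602. -59.]
```

```bash
python3 - <<'E'
from h import *
from scipy.spatial.transform import Rotation as Ro
s=ctrl.read_state(); c=ctrl.camera_info('wrist')
R=Ro.from_euler('xyz',s['tool_rot']).as_matrix(); np.set_printoptions(suppress=True,precision=3)
print(s['clock']);print(R)
o=-np.array(c['R']).T@c['t']
print('cam in tool',R.T@(o-s['eef_pos'])); print('camR in tool',(np.array(c['R'])@R))
im=cv2.imread('pics/top0.png'); cv2.imwrite('pics/board0.png',cv2.resize(im[120:250,200:460],None,fx=3,fy=3,interpolation=cv2.INTER_CUBIC))
E
```

```text
1.15
[[-0.    -0.935  0.356]
 [-0.     0.356  0.935]
 [-1.     0.    -0.   ]]
cam in tool [-143.119   66.02     0.696]
camR in tool [[-0.001 -0.002  1.   ]
 [-0.262 -0.965 -0.002]
 [ 0.965 -0.262  0.   ]]
```

View pics/board0.png

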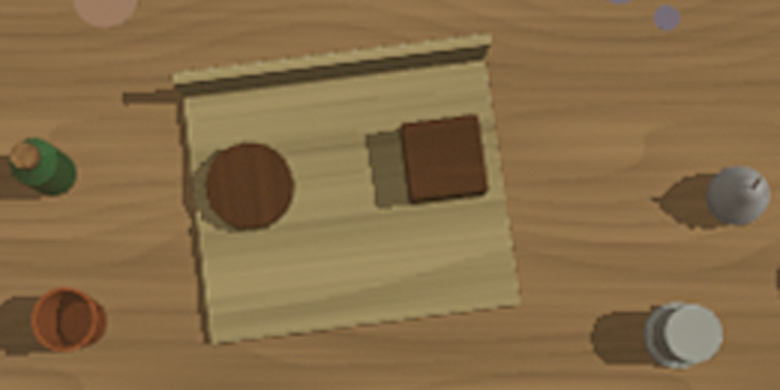

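Call:
servo_tool --rows '[{"dx": -0.0133, "dy": -0.0583, "dz": -0.0504, "fingers": 0}, {"dx": -0.0133, "dy": -0.0583, "dz": -0.0504, "fingers": 0}, {"dx": -0.0133, "dy": -0.0583, "dz": -0.0504, "fingers": 0}, {"dx": -0.0133, "dy": -0.0583, "dz": -0.0504, "fingers": 0}, {"dx": -0.0133, "dy": -0.0583, "dz": -0.0504, "fingers": 0}]'

```text
schema error: expected keys dx, dy, dz, wx, wy, wz, fingers
```

Call:
servo_tool --rows '[{"dx": -0.0133, "dy": -0.0583, "dz": -0.0504, "fingers": 0}, {"dx": -0.0133, "dy": -0.0583, "dz": -0.0504, "fingers": 0}, {"dx": -0.0133, "dy": -0.0583, "dz": -0.0504, "fingers": 0}]'

```text
schema error: expected keys dx, dy, dz, wx, wy, wz, fingers
```

Call:
servo_tool --rows '[{"wx": -0.94, "fingers": 0}, {"wx": -0.94, "fingers": 0}, {"wx": -0.94, "fingers": 0}, {"wx": -0.94, "fingers": 0}, {"wx": -0.94, "fingers": 0}]'

```text
schema error: expected keys dx, dy, dz, wx, wy, wz, fingers
```

All keys are needed.

Call:
servo_tool --rows '[{"dx": -0.0133, "dy": -0.0583, "dz": -0.0504, "wx": 0, "wy": 0, "wz": 0, "fingers": 0}, {"dx": -0.0133, "dy": -0.0583, "dz": -0.0504, "wx": 0, "wy": 0, "wz": 0, "fingers": 0}, {"dx": -0.0133, "dy": -0.0583, "dz": -0.0504, "wx": 0, "wy": 0, "wz": 0, "fingers": 0}, {"dx": -0.0133, "dy": -0.0583, "dz": -0.0504, "wx": 0, "wy": 0, "wz": 0, "fingers": 0}, {"dx": -0.0133, "dy": -0.0583, "dz": -0.0504, "wx": 0, "wy": 0, "wz": 0, "fingers": 0}]'

```text
clock: 1.78
eef_pos: [369.2, 351.4, 281.8]
tool_rot: [-0.501, 1.57, 0.706]
force: [0.9, -0.0, -0.3]
width: 85.5
```

Call:
servo_tool --rows '[{"dx": -0.0133, "dy": -0.0583, "dz": -0.0504, "wx": 0, "wy": 0, "wz": 0, "fingers": 0}, {"dx": -0.0133, "dy": -0.0583, "dz": -0.0504, "wx": 0, "wy": 0, "wz": 0, "fingers": 0}, {"dx": -0.0133, "dy": -0.0583, "dz": -0.0504, "wx": 0, "wy": 0, "wz": 0, "fingers": 0}]'

```text
clock: 2.15
eef_pos: [451.4, 198.7, 311.8]
tool_rot: [-0.598, 1.57, 0.609]
force: [0.7, 1.2, 0.2]
width: 85.4
```

Call:
servo_tool --rows '[{"dx": 0, "dy": 0, "dz": 0, "wx": -0.94, "wy": 0, "wz": 0, "fingers": 0}, {"dx": 0, "dy": 0, "dz": 0, "wx": -0.94, "wy": 0, "wz": 0, "fingers": 0}, {"dx": 0, "dy": 0, "dz": 0, "wx": -0.94, "wy": 0, "wz": 0, "fingers": 0}, {"dx": 0, "dy": 0, "dz": 0, "wx": -0.94, "wy": 0, "wz": 0, "fingers": 0}, {"dx": 0, "dy": 0, "dz": 0, "wx": -0.94, "wy": 0, "wz": 0, "fingers": 0}]'

```text
clock: 2.78
eef_pos: [450.6, 200.4, 311.2]
tool_rot: [-1.165, 1.571, 0.537]
force: [0.5, 0.4, 0.2]
width: 85.5
```

```bash
cat >> h.py <<'E'
from scipy.spatial.transform import Rotation as Ro
np.set_printoptions(suppress=True,precision=3)
def st():
    s=ctrl.read_state(); R=Ro.from_euler('xyz',s['tool_rot']).as_matrix()
    print('t',round(s['clock'],2),'p',np.round(s['eef_pos'],1),'toolz ang from +y deg',round(np.degrees(np.arctan2(-R[0,2],R[1,2])),2),'down',np.round(R[:,0],3),'F',np.round(s['force'],1),'w',round(s['width'],1)); return s,R
def snap(cam,name):
    im=ctrl.get_image(cam); cv2.imwrite(f'pics/{name}.png',im[:,:,::-1]); return im
E
python3 - <<'E'
from h import *
st(); c=ctrl.camera_info('wrist'); snap('wrist','w1')
E
```

```text
t 2.77 p [450.6 200.4 311.2] toolz ang from +y deg 7.54 down [ 0.  0. -1.] F [0.5 0.4 0.2] w 85.5
```

View pics/w1.png

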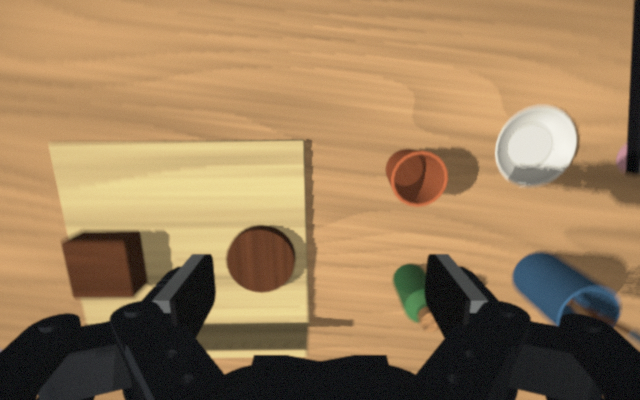

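Wrist view: board upper-left (its front edge at row ~141, so yaw ≈ 7.5° is right), round plinth (261,258), square plinth (105,265), cup rim (419,178), bottle (412,292) partly behind the finger. I'll fit models to the silhouettes.

```bash
cat >> h.py <<'E'
from scipy.optimize import minimize
PROF={'bottle':[(0,24),(72,24),(84,13),(105,13)],'pedestal':[(0,34),(10,34),(14,28),(65,28)],'cup':[(0,25.5),(70,32)],
 'pear':[(0,19),(10,27),(25,31),(40,27),(64,13.5),(73,8)],'round_plinth':[(0,45),(20,45)]}
def mmask(c,name,x,y,z0,tilt=None):
    m=np.zeros((400*4,640*4),np.uint8); P=PROF[name]; a=np.linspace(0,2*np.pi,40)
    def ring(z,r): return [proj(c,(x+r*np.cos(t),y+r*np.sin(t),z0+z)) for t in a]
    R=[ring(*p) for p in P]
    for i in range(len(P)-1):
        h=cv2.convexHull(np.array(R[i]+R[i+1],np.float32)); cv2.fillPoly(m,[np.int32(np.round((h+.5)*4))],1)
    return cv2.resize(m.astype(np.float32),(640,400),interpolation=cv2.INTER_AREA)
def fit(c,name,mask,xy,z0,valid=None):
    v=np.ones((400,640),bool) if valid is None else valid
    M=mask.astype(np.float32)
    f=lambda p: 1-(np.minimum(mmask(c,name,p[0],p[1],z0),M)*v).sum()/((np.maximum(mmask(c,name,p[0],p[1],z0),M)*v).sum()+1e-6)
    r=minimize(f,xy,method='Nelder-Mead',options=dict(initial_simplex=[xy,[xy[0]+12,xy[1]],[xy[0],xy[1]+12]],xatol=.2,fatol=1e-4))
    return r.x,1-r.fun
E
python3 - <<'E'
from h import *
im=ctrl.get_image('wrist'); c=ctrl.camera_info('wrist')
vis=im[:,:,::-1].copy(); g={'cup':(443,316,0),'round_plinth':(595,142,12),'bottle':(601,352,0)}
for n,(x,y,z) in g.items():
    for s in ctrl.silhouettes(n,'wrist')[:2]:
        print(n,round(s['conf'],2),np.round(s['extent'],0),s['region'].sum())
        if s['conf']>.4:
            v=None
            if n=='bottle': v=np.ones((400,640),bool); v[245:,425:]=0
            p,i=fit(c,n,s['region'],[x,y],z,v); print('  fit',np.round(p,1),round(i,3))
            cs,_=cv2.findContours((mmask(c,n,*p,z)>.5).astype(np.uint8),0,1); cv2.drawContours(vis,cs,-1,(255,0,0),1)
b=np.radians(7.5)
import sys
t=ctrl.camera_info('top'); it=ctrl.get_image('top'); vt=cv2.resize(it[:,:,::-1].copy(),None,fx=1,fy=1)
for n,(x,y,z) in {'cup':(443,316,0),'round_plinth':(595,142,12),'bottle':(601,352,0),'pedestal':(440,-310,0),'pear':(578,-365,0)}.items():
    for s in ctrl.silhouettes(n,'top')[:2]:
        if s['conf']>.4:
            p,i=fit(t,n,s['region'],[x,y],z); print('top',n,round(s['conf'],2),np.round(p,1),round(i,3))
cv2.imwrite('pics/w1f.png',vis)
E
```

```text
cup 0.96 [416. 183.  60.  57.] 2806
  fit [452.1 311.5] 0.97
cup 0.29 [536. 150.  82.  82.] 5048
round_plinth 0.85 [260. 259.  68.  69.] 3671
  fit [591.2 137.9] 0.966
bottle 0.69 [413. 297.  46.  67.] 1799
  fit [608.2 346.8] 0.966
top round_plinth 0.65 [590.8 138.3] 0.947
top bottle 0.66 [606.8 344. ] 0.788
top pedestal 0.86 [ 441.8 -301.6] 0.945
top pear 0.71 [ 584.3 -361.5] 0.952
top pear 0.53 [ 578. -365.] 0.0
```

View pics/w1f.png

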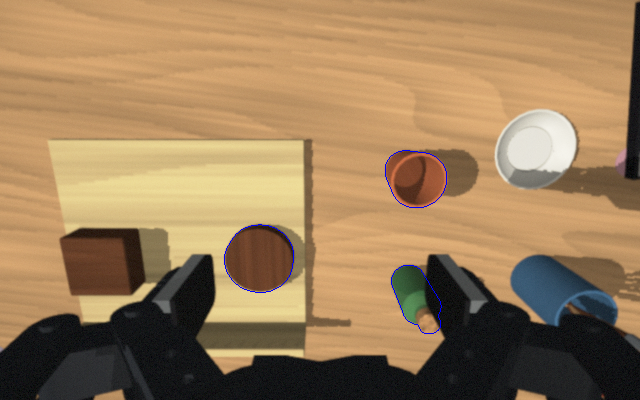

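```bash
python3 - <<'E'
from h import *
c=ctrl.camera_info('wrist'); im=cv2.imread('pics/w1f.png')
rp=np.array([591.2,137.9]); out=[]
from itertools import product
# refine yaw: fit square plinth silhouette
def sq(yaw):
    b=np.array([np.cos(yaw),np.sin(yaw)]); l=np.array([-b[1],b[0]]); o=rp-100*l; return o,b,l
ctrl.get_image('wrist')
S=[s for s in ctrl.silhouettes('square_plinth','wrist')]
print([(round(s['conf'],2),np.round(s['extent'])) for s in S])
M=S[0]['region'].astype(np.uint8)
def mk(yaw,sh=(0,0)):
    o,b,l=sq(yaw); p=o-100*l+np.array(sh); P=[proj(c,(*(p+40*i*b+40*j*l),z)) for i in(-1,1) for j in(-1,1) for z in(12,52)]
    m=np.zeros((1600,2560),np.uint8); h=cv2.convexHull(np.array(P,np.float32)); cv2.fillPoly(m,[np.int32(np.round((h+.5)*4))],1)
    return cv2.resize(m.astype(np.float32),(640,400),interpolation=cv2.INTER_AREA)
for d in np.arange(5.5,9.6,.5):
    m=mk(np.radians(d)); print(d,round(np.minimum(m,M).sum()/np.maximum(m,M).sum(),3))
y=np.radians(7.5); o,b,l=sq(y); print(o,o-100*l,rp-97*b)
for col,z,pts in(((0,0,255),12,[(-155,-160),(-155,160),(103,160),(103,-160)]),((255,0,255),52,[(-40,-140),(-40,-60),(40,-60),(40,-140)])):
    cv2.polylines(im,[np.int32([np.round(proj(c,(*(o+u*b+v*l),z))) for u,v in pts])],True,col,1)
cv2.imwrite('pics/w1g.png',im)
E
```

```text
[(0.73, array([102., 263.,  86.,  66.]))]
5.5 0.818
6.0 0.851
6.5 0.883
7.0 0.913
7.5 0.924
8.0 0.929
8.5 0.912
9.0 0.88
9.5 0.846
[604.253  38.756] [617.305 -60.389] [495.03  125.239]
```

View pics/w1g.png

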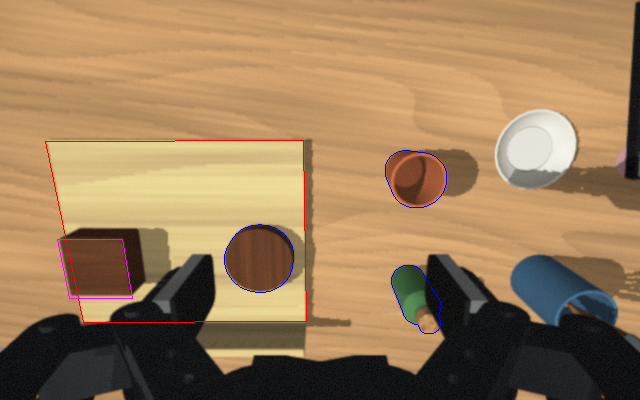

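Call:
servo_tool --rows '[{"dx": 0.0429, "dy": -0.0467, "dz": 0.0334, "wx": 0, "wy": 0, "wz": 0, "fingers": 0}, {"dx": 0.0429, "dy": -0.0467, "dz": 0.0334, "wx": 0, "wy": 0, "wz": 0, "fingers": 0}, {"dx": 0.0429, "dy": -0.0467, "dz": 0.0334, "wx": 0, "wy": 0, "wz": 0, "fingers": 0}, {"dx": 0.0429, "dy": -0.0467, "dz": 0.0334, "wx": 0, "wy": 0, "wz": 0, "fingers": 0}, {"dx": 0.0429, "dy": -0.0467, "dz": 0.0334, "wx": 0, "wy": 0, "wz": 0, "fingers": 0}]'

```text
clock: 4.05
eef_pos: [609.2, 348.0, 148.9]
tool_rot: [-2.874, 1.571, -1.175]
force: [0.7, 0.2, 0.4]
width: 85.8
```

Call:
servo_tool --rows '[{"dx": 0, "dy": 0, "dz": 0, "wx": 0, "wy": 0, "wz": 0, "fingers": 0}, {"dx": 0, "dy": 0, "dz": 0, "wx": 0, "wy": 0, "wz": 0, "fingers": 0}]'

```text
clock: 4.3
eef_pos: [607.9, 346.5, 150.2]
tool_rot: [2.391, 1.57, -2.193]
force: [-0.8, -0.3, 1.3]
width: 85.5
```

```bash
python3 - <<'E'
from h import *
st(); c=ctrl.camera_info('wrist'); im=snap('wrist','w2')[:,:,::-1].copy()
for s in ctrl.silhouettes('bottle','wrist')[:2]:
    print(round(s['conf'],2),s['extent'])
    p,i=fit(c,'bottle',s['region'],[608,347],0); print(p,i)
m=(mmask(c,'bottle',608.2,346.8,0)>.5).astype(np.uint8);cs,_=cv2.findContours(m,0,1); cv2.drawContours(im,cs,-1,(255,0,0),1); cv2.imwrite('pics/w2f.png',im)
E
```

```text
t 4.3 p [607.9 346.5 150.2] toolz ang from +y deg 7.34 down [-0.001 -0.001 -1.   ] F [-0.8 -0.3  1.3] w 85.5
0.8 [320.4, 200.6, 72.5, 89.1]
[606.106 347.426] 0.9680344462394714
```

View pics/w2f.png

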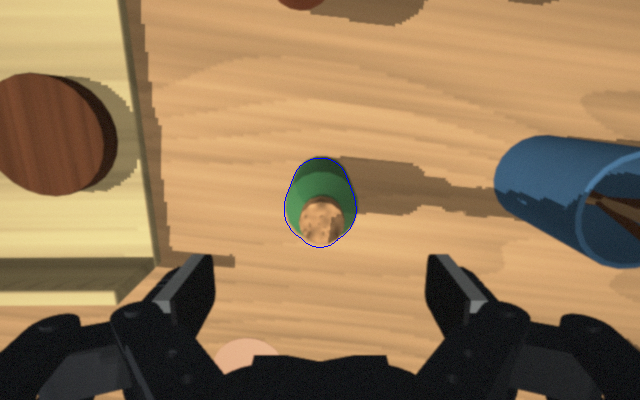

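The bottle sits centred at (320,201), matching the model outline. Descend and grip.

Call:
servo_tool --rows '[{"dx": 0.0363, "dy": 0.0006, "dz": 0, "wx": 0, "wy": 0, "wz": 0, "fingers": 0}, {"dx": 0.0363, "dy": 0.0006, "dz": 0, "wx": 0, "wy": 0, "wz": 0, "fingers": 0}, {"dx": 0.0363, "dy": 0, "dz": 0, "wx": 0, "wy": 0, "wz": 0, "fingers": 0}, {"dx": 0.0363, "dy": 0, "dz": 0, "wx": 0, "wy": 0, "wz": 0, "fingers": 0}, {"dx": 0, "dy": 0, "dz": 0, "wx": 0, "wy": 0, "wz": 0, "fingers": 0}]'

```text
clock: 5.03
eef_pos: [606.2, 345.7, 41.2]
tool_rot: [2.055, 1.568, -2.53]
force: [-0.3, 0.2, -0.1]
width: 85.4
```

Call:
servo_tool --rows '[{"dx": 0, "dy": 0, "dz": 0, "wx": 0, "wy": 0, "wz": 0, "fingers": 1}, {"dx": 0, "dy": 0, "dz": 0, "wx": 0, "wy": 0, "wz": 0, "fingers": 1}, {"dx": 0, "dy": 0, "dz": 0, "wx": 0, "wy": 0, "wz": 0, "fingers": 1}, {"dx": 0, "dy": 0, "dz": 0, "wx": 0, "wy": 0, "wz": 0, "fingers": 1}, {"dx": 0, "dy": 0, "dz": 0, "wx": 0, "wy": 0, "wz": 0, "fingers": 1}]'

```text
clock: 5.65
eef_pos: [608.7, 347.7, 43.7]
tool_rot: [-1.159, 1.567, 0.54]
force: [-0.4, -0.4, 6.4]
width: 46.3
```

Call:
servo_tool --rows '[{"dx": -0.0267, "dy": 0, "dz": 0, "wx": 0, "wy": 0, "wz": 0, "fingers": 1}, {"dx": -0.0533, "dy": 0, "dz": 0, "wx": 0, "wy": 0, "wz": 0, "fingers": 1}, {"dx": -0.0533, "dy": 0, "dz": 0, "wx": 0, "wy": 0, "wz": 0, "fingers": 1}, {"dx": -0.0267, "dy": 0, "dz": 0, "wx": 0, "wy": 0, "wz": 0, "fingers": 1}]'

```text
clock: 6.15
eef_pos: [608.4, 347.5, 164.9]
tool_rot: [-1.159, 1.566, 0.54]
force: [-0.4, 0.5, -2.0]
width: 46.6
```

Call:
servo_tool --rows '[{"dx": -0.0063, "dy": 0.0052, "dz": -0.03, "wx": 0, "wy": 0, "wz": 0, "fingers": 1}, {"dx": -0.0063, "dy": 0.0052, "dz": -0.0509, "wx": 0, "wy": 0, "wz": 0, "fingers": 1}, {"dx": -0.0063, "dy": 0.0052, "dz": -0.0509, "wx": 0, "wy": 0, "wz": 0, "fingers": 1}, {"dx": -0.0063, "dy": 0.0052, "dz": -0.0509, "wx": 0, "wy": 0, "wz": 0, "fingers": 1}, {"dx": -0.0063, "dy": 0.0052, "dz": -0.0509, "wx": 0, "wy": 0, "wz": 0, "fingers": 1}]'

```text
clock: 6.78
eef_pos: [608.7, 166.6, 183.3]
tool_rot: [2.023, 1.566, -2.563]
force: [0.1, -0.8, -1.9]
width: 46.1
```

Call:
servo_tool --rows '[{"dx": -0.0063, "dy": 0.0052, "dz": -0.0509, "wx": 0, "wy": 0, "wz": 0, "fingers": 1}, {"dx": -0.0063, "dy": 0.0052, "dz": -0.0509, "wx": 0, "wy": 0, "wz": 0, "fingers": 1}, {"dx": -0.0063, "dy": 0.0052, "dz": -0.0509, "wx": 0, "wy": 0, "wz": 0, "fingers": 1}, {"dx": 0, "dy": 0, "dz": -0.0209, "wx": 0, "wy": 0, "wz": 0, "fingers": 1}, {"dx": 0, "dy": 0, "dz": 0, "wx": 0, "wy": 0, "wz": 0, "fingers": 1}]'

```text
clock: 7.4
eef_pos: [614.6, 38.3, 198.1]
tool_rot: [1.681, 1.569, -2.905]
force: [-0.3, -0.9, -2.8]
width: 46.4
```

```bash
python3 - <<'E'
from h import *
st(); c=ctrl.camera_info('wrist'); im=snap('wrist','w3')[:,:,::-1].copy()
y=np.radians(7.5);b=np.array([np.cos(y),np.sin(y)]);l=np.array([-b[1],b[0]]);o=np.array([604.3,38.8])
for col,z,pts in(((0,0,255),12,[(-155,-160),(-155,160),(103,160),(103,-160)]),((255,0,255),52,[(-40,-140),(-40,-60),(40,-60),(40,-140)])):
    cv2.polylines(im,[np.int32([np.round(proj(c,(*(o+u*b+v*l),z))) for u,v in pts])],True,col,1)
cv2.imwrite('pics/w3f.png',im)
E
```

```text
t 7.4 p [614.6  38.3 198.1] toolz ang from +y deg 7.19 down [-0.002 -0.001 -1.   ] F [-0.3 -0.9 -2.8] w 46.4
```

View pics/w3f.png

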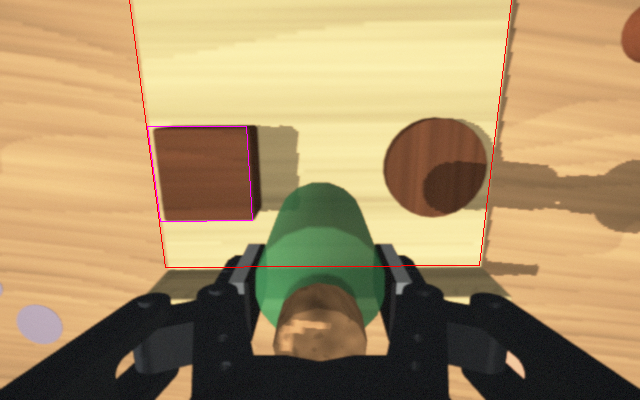

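Model vs picture: the plinth top really lies ~4 px right of the predicted square (148–250), i.e. about 3 mm towards +y. The bottle is held upright. I'll go over the plinth.

Call:
servo_tool --rows '[{"dx": 0, "dy": 0.0042, "dz": -0.0322, "wx": 0, "wy": 0, "wz": 0, "fingers": 1}, {"dx": 0, "dy": 0.0042, "dz": -0.0522, "wx": 0, "wy": 0, "wz": 0, "fingers": 1}, {"dx": 0, "dy": 0.0042, "dz": -0.0422, "wx": 0, "wy": 0, "wz": 0, "fingers": 1}, {"dx": 0, "dy": 0, "dz": 0, "wx": 0, "wy": 0, "wz": 0, "fingers": 1}]'

```text
clock: 7.95
eef_pos: [618.0, -56.9, 198.6]
tool_rot: [2.312, 1.569, -2.274]
force: [0.1, 1.0, -2.4]
width: 46.4
```

Call:
servo_tool --rows '[{"dx": 0.03, "dy": 0, "dz": 0, "wx": 0, "wy": 0, "wz": 0, "fingers": 1}, {"dx": 0.045, "dy": 0, "dz": 0, "wx": 0, "wy": 0, "wz": 0, "fingers": 1}, {"dx": 0.03, "dy": 0, "dz": 0, "wx": 0, "wy": 0, "wz": 0, "fingers": 1}, {"dx": 0.015, "dy": 0, "dz": 0, "wx": 0, "wy": 0, "wz": 0, "fingers": 1}, {"dx": 0, "dy": 0, "dz": 0, "wx": 0, "wy": 0, "wz": 0, "fingers": 1}]'

```text
clock: 8.57
eef_pos: [618.0, -53.4, 108.5]
tool_rot: [0.802, 1.569, 2.503]
force: [1.0, 0.2, -1.7]
width: 46.7
```

```bash
python3 - <<'E'
from h import *
st(); snap('wrist','w4')
E
```

```text
t 8.57 p [618.  -53.4 108.5] toolz ang from +y deg 7.47 down [-0.001  0.001 -1.   ] F [ 1.   0.2 -1.7] w 46.7
```

View pics/w4.png

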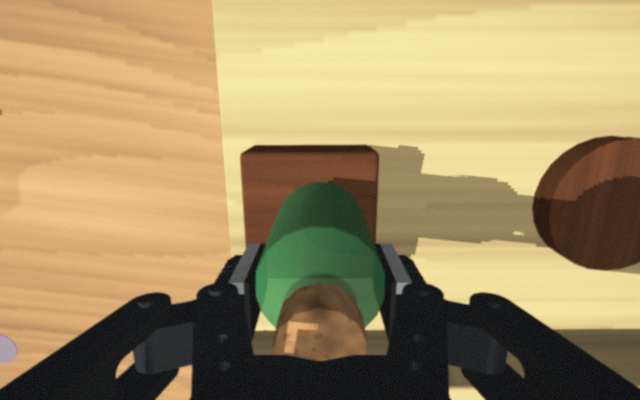

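```bash
python3 - <<'E'
from h import *
c=ctrl.camera_info('wrist')
for p in((241.5,152),(378,152),(310,151)): print(onz(c,p,52))
E
```

```text
[ 584.833 -102.688   52.   ]
[574.953 -25.711  52.   ]
[579.313 -64.138  52.   ]
```

Call:
servo_tool --rows '[{"dx": 0, "dy": 0, "dz": -0.0073, "wx": 0, "wy": 0, "wz": 0, "fingers": 1}, {"dx": 0.007, "dy": 0, "dz": 0, "wx": 0, "wy": 0, "wz": 0, "fingers": 1}, {"dx": 0.005, "dy": 0, "dz": 0, "wx": 0, "wy": 0, "wz": 0, "fingers": 1}, {"dx": 0, "dy": 0, "dz": 0, "wx": 0, "wy": 0, "wz": 0, "fingers": 1}, {"dx": 0, "dy": 0, "dz": 0, "wx": 0, "wy": 0, "wz": 0, "fingers": 1}]'

```text
clock: 9.25
eef_pos: [619.0, -60.7, 100.1]
tool_rot: [-0.171, 1.571, 1.528]
force: [0.5, -0.0, -2.3]
width: 46.6
```

```bash
python3 - <<'E'
from h import *
for _ in range(3): st(); snap('wrist','w5')
E
```

```text
t 9.25 p [619.  -60.7 100.1] toolz ang from +y deg 7.35 down [ 0.  0. -1.] F [ 0.5 -0.  -2.3] w 46.6
t 9.3 p [619.  -60.7 100.2] toolz ang from +y deg 7.36 down [ 0.  0. -1.] F [-0.4  0.2 -1.2] w 46.2
t 9.35 p [619.  -60.7 100.2] toolz ang from +y deg 7.36 down [ 0.  0. -1.] F [-1.1  0.3 -2.3] w 46.1
```

View pics/w5.png

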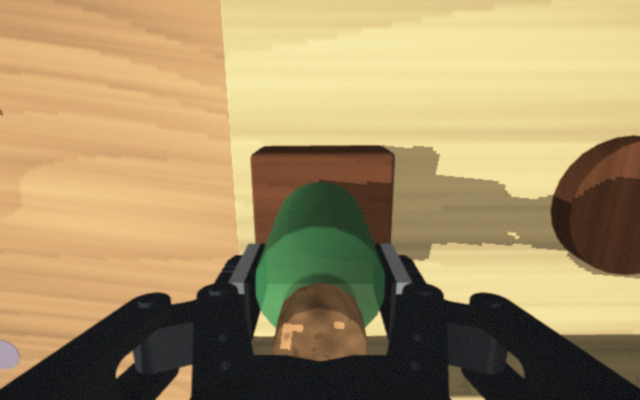

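Call:
servo_tool --rows '[{"dx": 0.002, "dy": 0, "dz": 0.001, "wx": 0, "wy": 0, "wz": 0, "fingers": 1}, {"dx": 0.002, "dy": 0, "dz": 0.001, "wx": 0, "wy": 0, "wz": 0, "fingers": 1}, {"dx": 0, "dy": 0, "dz": 0, "wx": 0, "wy": 0, "wz": 0, "fingers": 1}]'

```text
clock: 9.78
eef_pos: [618.6, -59.1, 96.9]
tool_rot: [1.157, 1.57, 2.856]
force: [-0.9, -0.8, -1.6]
width: 46.3
```

Call:
servo_tool --rows '[{"dx": 0.0015, "dy": 0, "dz": 0, "wx": 0, "wy": 0, "wz": 0, "fingers": 1}, {"dx": 0, "dy": 0, "dz": 0, "wx": 0, "wy": 0, "wz": 0, "fingers": 1}]'

```text
clock: 10.02
eef_pos: [618.7, -59.3, 95.9]
tool_rot: [1.438, 1.571, 3.137]
force: [-0.8, 0.3, -1.9]
width: 46.0
```

Call:
servo_tool --rows '[{"dx": 0.0015, "dy": 0, "dz": 0, "wx": 0, "wy": 0, "wz": 0, "fingers": 1}, {"dx": 0, "dy": 0, "dz": 0, "wx": 0, "wy": 0, "wz": 0, "fingers": 1}]'

```text
clock: 10.28
eef_pos: [618.8, -59.3, 95.7]
tool_rot: [-1.739, 1.571, -0.04]
force: [-2.5, 0.0, 5.2]
width: 46.4
```

Call:
servo_tool --rows '[{"dx": 0.0012, "dy": 0, "dz": 0, "wx": 0, "wy": 0, "wz": 0, "fingers": 1}, {"dx": 0, "dy": 0, "dz": 0, "wx": 0, "wy": 0, "wz": 0, "fingers": 1}]'

```text
clock: 10.52
eef_pos: [618.8, -59.3, 95.7]
tool_rot: [-1.773, 1.57, -0.074]
force: [-4.6, 1.1, 10.9]
width: 46.3
```

Contact with the plinth (force +11 N up). Ease off, open and rise.

Call:
servo_tool --rows '[{"dx": -0.0015, "dy": 0, "dz": 0, "wx": 0, "wy": 0, "wz": 0, "fingers": 1}, {"dx": 0, "dy": 0, "dz": 0, "wx": 0, "wy": 0, "wz": 0, "fingers": 0}, {"dx": 0, "dy": 0, "dz": 0, "wx": 0, "wy": 0, "wz": 0, "fingers": 0}, {"dx": 0, "dy": 0, "dz": 0, "wx": 0, "wy": 0, "wz": 0, "fingers": 0}, {"dx": 0, "dy": 0, "dz": 0, "wx": 0, "wy": 0, "wz": 0, "fingers": 0}]'

```text
clock: 11.15
eef_pos: [618.8, -59.2, 94.9]
tool_rot: [0.98, 1.571, 2.679]
force: [0.2, -0.7, -0.5]
width: 85.7
```

Call:
servo_tool --rows '[{"dx": 0, "dy": 0, "dz": 0, "wx": 0, "wy": 0, "wz": 0, "fingers": 0}, {"dx": -0.02, "dy": 0, "dz": 0, "wx": 0, "wy": 0, "wz": 0, "fingers": 0}, {"dx": -0.05, "dy": 0, "dz": 0, "wx": 0, "wy": 0, "wz": 0, "fingers": 0}, {"dx": -0.06, "dy": 0, "dz": 0, "wx": 0, "wy": 0, "wz": 0, "fingers": 0}, {"dx": -0.04, "dy": 0, "dz": 0, "wx": 0, "wy": 0, "wz": 0, "fingers": 0}]'

```text
clock: 11.78
eef_pos: [619.7, -59.4, 226.1]
tool_rot: [-1.755, 1.567, -0.056]
force: [-0.8, 0.2, -0.4]
width: 85.2
```

```bash
python3 - <<'E'
from h import *
st(); c=ctrl.camera_info('wrist'); snap('wrist','w6')
for s in ctrl.silhouettes('bottle','wrist')[:1]:
    p,i=fit(c,'bottle',s['region'],[618,-59],52); print(p,i)
    m=mmask(c,'bottle',*p,52)
E
```

```text
t 11.78 p [619.7 -59.4 226.1] toolz ang from +y deg 7.35 down [ 0.004 -0.    -1.   ] F [-0.8  0.2 -0.4] w 85.2
[616.846 -59.342] 0.9682697653770447
```

View pics/w6.png

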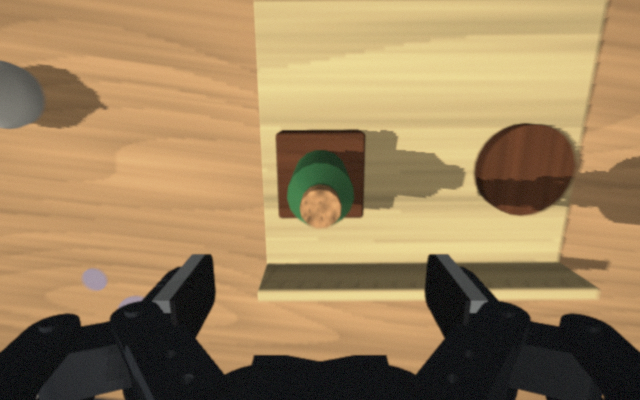

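```bash
python3 - <<'E'
from h import *
c=ctrl.camera_info('wrist')
C=[onz(c,p,52) for p in((277,131),(365,130.5),(365.5,217.5),(279,217.5))]; sp=np.mean(C,0)[:2]; print('square',np.array(C)[:,:2],sp)
for s in ctrl.silhouettes('round_plinth','wrist')[:1]:
    rp,i=fit(c,'round_plinth',s['region'],[591,138],12); print(rp,i)
d=rp-sp; print(np.linalg.norm(d),'mid',(rp+sp)/2,'yaw',np.degrees(np.arctan2(-d[0],d[1])))
E
```

```text
square [[ 584.997 -102.154]
 [ 574.703  -24.553]
 [ 655.121  -11.009]
 [ 665.508  -92.698]] [620.082 -57.604]
[594.568 140.376] 0.9829437732696533
199.61642598411797 mid [607.325  41.386] yaw 7.343357933952621
```

Call:
servo_tool --rows '[{"dx": 0, "dy": 0.0198, "dz": 0.0649, "wx": 0, "wy": 0, "wz": 0, "fingers": 0}, {"dx": 0, "dy": 0.0198, "dz": 0.0649, "wx": 0, "wy": 0, "wz": 0, "fingers": 0}, {"dx": 0.016, "dy": 0.0198, "dz": 0.0649, "wx": 0, "wy": 0, "wz": 0, "fingers": 0}, {"dx": 0.016, "dy": 0.0198, "dz": 0.0649, "wx": 0, "wy": 0, "wz": 0, "fingers": 0}, {"dx": 0.024, "dy": 0.0198, "dz": 0.0649, "wx": 0, "wy": 0, "wz": 0, "fingers": 0}]'

```text
clock: 12.55
eef_pos: [512.9, 173.8, 180.0]
tool_rot: [1.354, 1.571, 3.053]
force: [0.6, 0.4, 0.8]
width: 85.6
```

Call:
servo_tool --rows '[{"dx": 0.024, "dy": 0.0198, "dz": 0.0649, "wx": 0, "wy": 0, "wz": 0, "fingers": 0}, {"dx": 0.024, "dy": 0.0198, "dz": 0.0649, "wx": 0, "wy": 0, "wz": 0, "fingers": 0}, {"dx": 0.024, "dy": 0.0198, "dz": 0.0649, "wx": 0, "wy": 0, "wz": 0, "fingers": 0}, {"dx": 0, "dy": 0, "dz": 0, "wx": 0, "wy": 0, "wz": 0, "fingers": 0}, {"dx": 0, "dy": 0, "dz": 0, "wx": 0, "wy": 0, "wz": 0, "fingers": 0}]'

```text
clock: 13.18
eef_pos: [450.8, 310.9, 126.1]
tool_rot: [2.49, 1.569, -2.094]
force: [-0.2, -0.6, -0.9]
width: 85.1
```

```bash
python3 - <<'E'
from h import *
s,R=st(); c=ctrl.camera_info('wrist'); snap('wrist','w7')
for k in ctrl.silhouettes('cup','wrist')[:1]:
    p,i=fit(c,'cup',k['region'],[452,311.5],0); print(p,i,'tool delta',R.T@(np.array([*p,20])-s['eef_pos'])/750)
E
```

```text
t 13.18 p [450.8 310.9 126.1] toolz ang from +y deg 7.37 down [-0.001 -0.002 -1.   ] F [-0.2 -0.6 -0.9] w 85.1
[451.325 312.307] 0.9778540134429932 tool delta [ 0.141 -0.001  0.002]
```

View pics/w7.png

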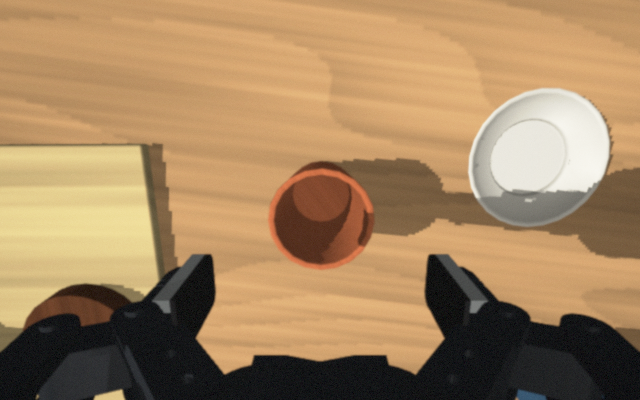

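The cup is centred between the fingers (rim about (321,217)). Descend and grip.

Call:
servo_tool --rows '[{"dx": 0.04, "dy": -0.0005, "dz": 0.0015, "wx": 0, "wy": 0, "wz": 0, "fingers": 0}, {"dx": 0.04, "dy": 0, "dz": 0, "wx": 0, "wy": 0, "wz": 0, "fingers": 0}, {"dx": 0.04, "dy": 0, "dz": 0, "wx": 0, "wy": 0, "wz": 0, "fingers": 0}, {"dx": 0.021, "dy": 0, "dz": 0, "wx": 0, "wy": 0, "wz": 0, "fingers": 0}, {"dx": 0, "dy": 0, "dz": 0, "wx": 0, "wy": 0, "wz": 0, "fingers": 0}]'

```text
clock: 13.9
eef_pos: [451.4, 311.7, 20.3]
tool_rot: [2.269, 1.569, -2.317]
force: [0.3, 0.3, 1.1]
width: 85.4
```

Call:
servo_tool --rows '[{"dx": 0, "dy": 0, "dz": 0, "wx": 0, "wy": 0, "wz": 0, "fingers": 1}, {"dx": 0, "dy": 0, "dz": 0, "wx": 0, "wy": 0, "wz": 0, "fingers": 1}, {"dx": 0, "dy": 0, "dz": 0, "wx": 0, "wy": 0, "wz": 0, "fingers": 1}, {"dx": 0, "dy": 0, "dz": 0, "wx": 0, "wy": 0, "wz": 0, "fingers": 1}, {"dx": 0, "dy": 0, "dz": 0, "wx": 0, "wy": 0, "wz": 0, "fingers": 1}]'

```text
clock: 14.52
eef_pos: [452.4, 313.1, 22.7]
tool_rot: [-1.23, 1.568, 0.469]
force: [-0.9, -1.8, 6.3]
width: 61.6
```

Call:
servo_tool --rows '[{"dx": -0.02, "dy": 0, "dz": 0, "wx": 0, "wy": 0, "wz": 0, "fingers": 1}, {"dx": -0.04, "dy": 0, "dz": 0, "wx": 0, "wy": 0, "wz": 0, "fingers": 1}, {"dx": -0.04, "dy": 0, "dz": 0, "wx": 0, "wy": 0, "wz": 0, "fingers": 1}, {"dx": -0.02, "dy": 0, "dz": 0, "wx": 0, "wy": 0, "wz": 0, "fingers": 1}]'

```text
clock: 15.02
eef_pos: [452.2, 313.6, 113.5]
tool_rot: [-1.016, 1.567, 0.683]
force: [-0.4, -0.3, -1.0]
width: 61.4
```

```bash
python3 - <<'E'
from h import *
s,R=st(); c=ctrl.camera_info('wrist'); snap('wrist','w8')
print('tool delta',R.T@(np.array([497.3,127,120])-s['eef_pos']))
E
```

```text
t 15.03 p [452.2 313.6 113.5] toolz ang from +y deg 7.36 down [ 0.003  0.002 -1.   ] F [-0.4 -0.3 -1. ] w 61.4
tool delta [  -6.846  -20.887 -190.846]
```

View pics/w8.png

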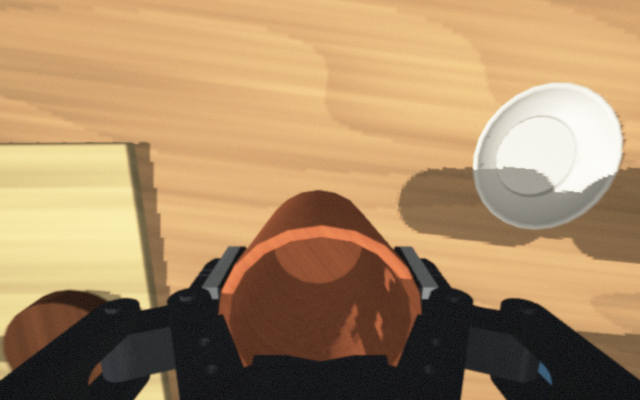

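Call:
servo_tool --rows '[{"dx": 0, "dy": -0.0056, "dz": -0.034, "wx": 0, "wy": 0, "wz": 0, "fingers": 1}, {"dx": 0, "dy": -0.0056, "dz": -0.065, "wx": 0, "wy": 0, "wz": 0, "fingers": 1}, {"dx": 0, "dy": -0.0056, "dz": -0.065, "wx": 0, "wy": 0, "wz": 0, "fingers": 1}, {"dx": 0, "dy": -0.0056, "dz": -0.06, "wx": 0, "wy": 0, "wz": 0, "fingers": 1}, {"dx": 0, "dy": -0.0056, "dz": -0.0305, "wx": 0, "wy": 0, "wz": 0, "fingers": 1}]'

```text
clock: 15.7
eef_pos: [496.4, 122.9, 110.4]
tool_rot: [2.353, 1.569, -2.235]
force: [1.2, 0.2, -1.1]
width: 61.3
```

Call:
servo_tool --rows '[{"dx": 0, "dy": 0, "dz": 0, "wx": 0, "wy": 0, "wz": 0, "fingers": 1}, {"dx": 0.03, "dy": 0, "dz": 0, "wx": 0, "wy": 0, "wz": 0, "fingers": 1}, {"dx": 0.04, "dy": 0, "dz": 0, "wx": 0, "wy": 0, "wz": 0, "fingers": 1}, {"dx": 0.02, "dy": 0, "dz": 0, "wx": 0, "wy": 0, "wz": 0, "fingers": 1}, {"dx": 0, "dy": 0, "dz": 0, "wx": 0, "wy": 0, "wz": 0, "fingers": 1}]'

```text
clock: 16.32
eef_pos: [495.5, 127.0, 42.4]
tool_rot: [1.552, 1.568, -3.031]
force: [-0.0, -0.1, -0.3]
width: 61.4
```

```bash
python3 - <<'E'
from h import *
s,R=st(); c=ctrl.camera_info('wrist'); snap('wrist','w9'); snap('scene','s9')
E
```

```text
t 16.32 p [495.5 127.   42.4] toolz ang from +y deg 7.44 down [-0.002 -0.    -1.   ] F [-0.  -0.1 -0.3] w 61.4
```

View pics/w9.png

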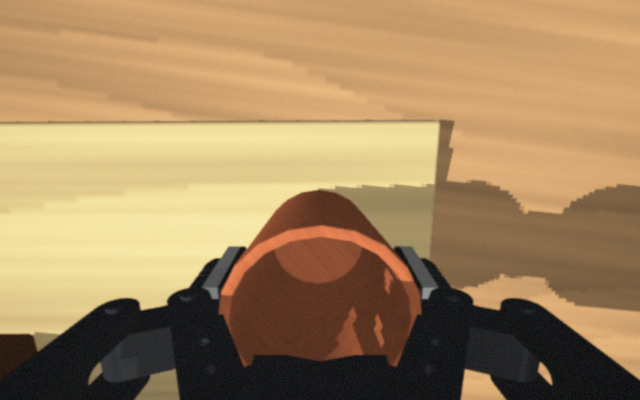

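```bash
python3 - <<'E'
from h import *
s,R=st(); c=ctrl.camera_info('wrist')
k=onz(c,(441,121),12)[:2]; y=np.radians(7.4);b=np.array([np.cos(y),np.sin(y)]);l=np.array([-b[1],b[0]])
print(k,'origin',k+155*b-160*l,'cup target',k+58*b-60*l)
E
```

```text
t 16.43 p [496.8 126.9  43.8] toolz ang from +y deg 7.39 down [ 0.001  0.    -1.   ] F [ 0.5  0.6 -0.7] w 61.4
[431.727 178.349] origin [606.043  39.645] cup target [496.971 126.319]
```

Consistent (cup target (497,126)). Lower to the board.

Call:
servo_tool --rows '[{"dx": 0.004, "dy": 0, "dz": 0, "wx": 0, "wy": 0, "wz": 0, "fingers": 1}, {"dx": 0.003, "dy": 0, "dz": 0, "wx": 0, "wy": 0, "wz": 0, "fingers": 1}, {"dx": 0.002, "dy": 0, "dz": 0, "wx": 0, "wy": 0, "wz": 0, "fingers": 1}, {"dx": 0, "dy": 0, "dz": 0, "wx": 0, "wy": 0, "wz": 0, "fingers": 1}]'

```text
clock: 16.92
eef_pos: [496.6, 126.2, 36.6]
tool_rot: [1.448, 1.571, -3.136]
force: [0.6, 0.5, -1.5]
width: 61.7
```

Call:
servo_tool --rows '[{"dx": 0.0015, "dy": 0, "dz": 0, "wx": 0, "wy": 0, "wz": 0, "fingers": 1}, {"dx": 0, "dy": 0, "dz": 0, "wx": 0, "wy": 0, "wz": 0, "fingers": 1}]'

```text
clock: 17.18
eef_pos: [496.5, 126.2, 35.4]
tool_rot: [1.502, 1.571, -3.082]
force: [-1.1, 0.2, -0.5]
width: 61.6
```

Call:
servo_tool --rows '[{"dx": 0.0015, "dy": 0, "dz": 0, "wx": 0, "wy": 0, "wz": 0, "fingers": 1}, {"dx": 0, "dy": 0, "dz": 0, "wx": 0, "wy": 0, "wz": 0, "fingers": 1}]'

```text
clock: 17.42
eef_pos: [496.8, 126.2, 34.7]
tool_rot: [-1.506, 1.57, 0.193]
force: [-0.8, 0.4, 4.0]
width: 61.2
```

Call:
servo_tool --rows '[{"dx": 0.001, "dy": 0, "dz": 0, "wx": 0, "wy": 0, "wz": 0, "fingers": 1}, {"dx": 0, "dy": 0, "dz": 0, "wx": 0, "wy": 0, "wz": 0, "fingers": 1}]'

```text
clock: 17.68
eef_pos: [497.0, 126.2, 34.6]
tool_rot: [-1.543, 1.57, 0.156]
force: [-1.0, -1.3, 11.3]
width: 61.7
```

Call:
servo_tool --rows '[{"dx": -0.0012, "dy": 0, "dz": 0, "wx": 0, "wy": 0, "wz": 0, "fingers": 1}, {"dx": 0, "dy": 0, "dz": 0, "wx": 0, "wy": 0, "wz": 0, "fingers": 0}, {"dx": 0, "dy": 0, "dz": 0, "wx": 0, "wy": 0, "wz": 0, "fingers": 0}, {"dx": 0, "dy": 0, "dz": 0, "wx": 0, "wy": 0, "wz": 0, "fingers": 0}, {"dx": 0, "dy": 0, "dz": 0, "wx": 0, "wy": 0, "wz": 0, "fingers": 0}]'

```text
clock: 18.3
eef_pos: [496.5, 126.3, 34.4]
tool_rot: [1.515, 1.571, -3.069]
force: [0.0, -0.0, 0.5]
width: 85.4
```

Call:
servo_tool --rows '[{"dx": -0.02, "dy": 0, "dz": 0, "wx": 0, "wy": 0, "wz": 0, "fingers": 0}, {"dx": -0.05, "dy": 0, "dz": 0, "wx": 0, "wy": 0, "wz": 0, "fingers": 0}, {"dx": -0.06, "dy": 0, "dz": 0, "wx": 0, "wy": 0, "wz": 0, "fingers": 0}, {"dx": -0.06, "dy": 0, "dz": 0, "wx": 0, "wy": 0, "wz": 0, "fingers": 0}, {"dx": -0.02, "dy": 0, "dz": 0, "wx": 0, "wy": 0, "wz": 0, "fingers": 0}]'

```text
clock: 18.92
eef_pos: [498.0, 126.6, 195.6]
tool_rot: [-1.406, 1.565, 0.293]
force: [0.1, 0.5, -1.1]
width: 85.5
```

```bash
python3 - <<'E'
from h import *
s,R=st(); c=ctrl.camera_info('wrist'); snap('wrist','w10')
k=ctrl.silhouettes('cup','wrist')[0]; p,i=fit(c,'cup',k['region'],[497,126],12); print(p,i)
k=ctrl.silhouettes('round_plinth','wrist')[0]; r,i=fit(c,'round_plinth',k['region'],[593,139],12); print(r,i)
y=np.radians(7.4);b=np.array([np.cos(y),np.sin(y)]);l=np.array([-b[1],b[0]]); print((p-r)@b,(p-r)@l)
E
```

```text
t 18.93 p [498.  126.6 195.6] toolz ang from +y deg 7.35 down [ 0.005  0.002 -1.   ] F [ 0.1  0.5 -1.1] w 85.5
[495.91  125.585] 0.9656892418861389
[591.843 138.924] 0.944038450717926
-96.85192134971606 -0.8721981016165399
```

View pics/w10.png

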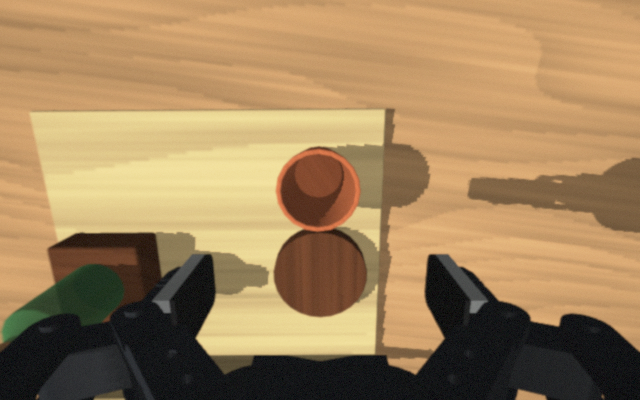

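Cup is 97 mm in front of the round plinth centre and under 1 mm off sideways: rim (318,189) clear of the plinth (320,272). Next the pedestal.

```bash
python3 - <<'E'
from h import *
s,R=st(); print(s['qpos']); print('tool delta /750',R.T@(np.array([442,-301,170])-s['eef_pos'])/750)
E
```

```text
t 19.07 p [496.6 126.2 192.4] toolz ang from +y deg 7.35 down [ 0.001  0.    -1.   ] F [-0.5  0.3 -0.7] w 85.7
[-0.262  0.485 -0.06   1.94   0.042  0.716  1.352]
tool delta /750 [ 0.03   0.145 -0.556]
```

Call:
servo_tool --rows '[{"dx": 0.0033, "dy": 0.0161, "dz": -0.0618, "wx": 0, "wy": 0, "wz": 0, "fingers": 0}, {"dx": 0.0033, "dy": 0.0161, "dz": -0.0618, "wx": 0, "wy": 0, "wz": 0, "fingers": 0}, {"dx": 0.0033, "dy": 0.0161, "dz": -0.0618, "wx": 0, "wy": 0, "wz": 0, "fingers": 0}, {"dx": 0.0033, "dy": 0.0161, "dz": -0.0618, "wx": 0, "wy": 0, "wz": 0, "fingers": 0}, {"dx": 0.0033, "dy": 0.0161, "dz": -0.0618, "wx": 0, "wy": 0, "wz": 0, "fingers": 0}]'

```text
clock: 19.7
eef_pos: [464.8, -112.5, 177.8]
tool_rot: [1.237, 1.567, 2.937]
force: [-0.2, -0.2, 1.1]
width: 85.7
```

Call:
servo_tool --rows '[{"dx": 0.0033, "dy": 0.0161, "dz": -0.0618, "wx": 0, "wy": 0, "wz": 0, "fingers": 0}, {"dx": 0.0033, "dy": 0.0161, "dz": -0.0618, "wx": 0, "wy": 0, "wz": 0, "fingers": 0}, {"dx": 0.0033, "dy": 0.0161, "dz": -0.0618, "wx": 0, "wy": 0, "wz": 0, "fingers": 0}, {"dx": 0.0033, "dy": 0.0161, "dz": -0.0618, "wx": 0, "wy": 0, "wz": 0, "fingers": 0}]'

```text
clock: 20.2
eef_pos: [440.8, -302.1, 167.7]
tool_rot: [0.823, 1.567, 2.522]
force: [0.2, -0.5, -1.0]
width: 85.5
```

Call:
servo_tool --rows '[{"dx": 0, "dy": 0, "dz": 0, "wx": 1, "wy": 0, "wz": 0, "fingers": 0}, {"dx": 0, "dy": 0, "dz": 0, "wx": 1, "wy": 0, "wz": 0, "fingers": 0}, {"dx": 0, "dy": 0, "dz": 0, "wx": 1, "wy": 0, "wz": 0, "fingers": 0}, {"dx": 0, "dy": 0, "dz": 0, "wx": 1, "wy": 0, "wz": 0, "fingers": 0}, {"dx": 0, "dy": 0, "dz": 0, "wx": 1, "wy": 0, "wz": 0, "fingers": 0}]'

```text
clock: 20.82
eef_pos: [440.9, -300.6, 167.6]
tool_rot: [1.464, 1.567, 2.636]
force: [-0.3, 1.5, -0.7]
width: 85.2
```

Call:
servo_tool --rows '[{"dx": 0, "dy": 0, "dz": 0, "wx": 1, "wy": 0, "wz": 0, "fingers": 0}, {"dx": 0, "dy": 0, "dz": 0, "wx": 1, "wy": 0, "wz": 0, "fingers": 0}, {"dx": 0, "dy": 0, "dz": 0, "wx": 1, "wy": 0, "wz": 0, "fingers": 0}, {"dx": 0, "dy": 0, "dz": 0, "wx": 1, "wy": 0, "wz": 0, "fingers": 0}, {"dx": 0, "dy": 0, "dz": 0, "wx": 1, "wy": 0, "wz": 0, "fingers": 0}]'

```text
clock: 21.45
eef_pos: [440.9, -300.6, 167.7]
tool_rot: [2.066, 1.567, 2.714]
force: [-0.6, 0.7, -0.8]
width: 85.4
```

Call:
servo_tool --rows '[{"dx": 0, "dy": 0, "dz": 0, "wx": 1, "wy": 0, "wz": 0, "fingers": 0}, {"dx": 0, "dy": 0, "dz": 0, "wx": 1, "wy": 0, "wz": 0, "fingers": 0}, {"dx": 0, "dy": 0, "dz": 0, "wx": 1, "wy": 0, "wz": 0, "fingers": 0}, {"dx": 0, "dy": 0, "dz": 0, "wx": 1, "wy": 0, "wz": 0, "fingers": 0}, {"dx": 0, "dy": 0, "dz": 0, "wx": 1, "wy": 0, "wz": 0, "fingers": 0}]'

```text
clock: 22.08
eef_pos: [440.9, -300.7, 167.7]
tool_rot: [2.655, 1.567, 2.779]
force: [0.6, 0.4, -0.2]
width: 85.4
```

```bash
python3 - <<'E'
from h import *
s,R=st(); c=ctrl.camera_info('wrist'); snap('wrist','w11')
for n,g in(('pedestal',(442,-302)),('pear',(580,-362))):
  for k in ctrl.silhouettes(n,'wrist')[:1]:
    print(n,k['conf'],k['extent']); p,i=fit(c,n,k['region'],g,0); print(p,i,R.T@(np.array([*p,28])-s['eef_pos'])/750)
E
```

```text
t 22.07 p [ 440.9 -300.7  167.7] toolz ang from +y deg -82.85 down [-0.004  0.001 -1.   ] F [ 0.6  0.4 -0.2] w 85.4
pedestal 0.56 [320.2, 191.3, 74.6, 92.8]
[ 441.203 -300.54 ] 0.9739170670509338 [ 0.186 -0.     0.001]
pear 0.61 [477.6, 269.4, 70.5, 61.6]
[ 583.549 -356.775] 0.512639582157135 [ 0.185 -0.098  0.18 ]
```

View pics/w11.png

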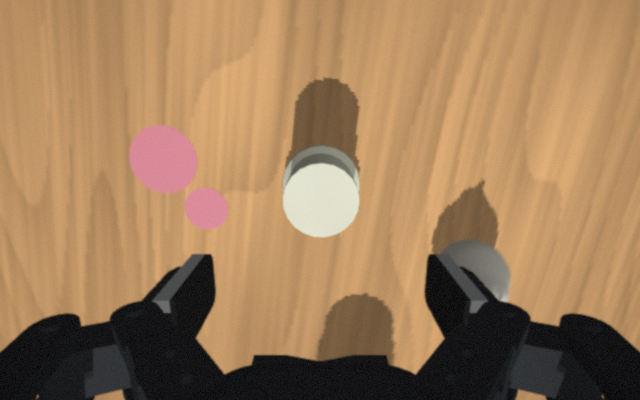

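Pedestal centred at (320,195). Descend to TCP z 28 and grip.

Call:
servo_tool --rows '[{"dx": 0.04, "dy": 0, "dz": 0, "wx": 0, "wy": 0, "wz": 0, "fingers": 0}, {"dx": 0.06, "dy": 0, "dz": 0, "wx": 0, "wy": 0, "wz": 0, "fingers": 0}, {"dx": 0.05, "dy": 0, "dz": 0, "wx": 0, "wy": 0, "wz": 0, "fingers": 0}, {"dx": 0.036, "dy": 0, "dz": 0, "wx": 0, "wy": 0, "wz": 0, "fingers": 0}, {"dx": 0, "dy": 0, "dz": 0, "wx": 0, "wy": 0, "wz": 0, "fingers": 0}]'

```text
clock: 22.85
eef_pos: [440.3, -300.2, 27.9]
tool_rot: [2.399, 1.565, 2.529]
force: [-0.6, -0.6, 0.7]
width: 85.4
```

Call:
servo_tool --rows '[{"dx": 0, "dy": 0, "dz": 0, "wx": 0, "wy": 0, "wz": 0, "fingers": 1}, {"dx": 0, "dy": 0, "dz": 0, "wx": 0, "wy": 0, "wz": 0, "fingers": 1}, {"dx": 0, "dy": 0, "dz": 0, "wx": 0, "wy": 0, "wz": 0, "fingers": 1}, {"dx": 0, "dy": 0, "dz": 0, "wx": 0, "wy": 0, "wz": 0, "fingers": 1}, {"dx": 0, "dy": 0, "dz": 0, "wx": 0, "wy": 0, "wz": 0, "fingers": 1}]'

```text
clock: 23.48
eef_pos: [442.7, -302.0, 31.7]
tool_rot: [-0.749, 1.569, -0.62]
force: [-0.3, 0.2, 6.3]
width: 54.2
```

Call:
servo_tool --rows '[{"dx": -0.02, "dy": 0, "dz": 0, "wx": 0, "wy": 0, "wz": 0, "fingers": 1}, {"dx": -0.04, "dy": 0, "dz": 0, "wx": 0, "wy": 0, "wz": 0, "fingers": 1}, {"dx": -0.06, "dy": 0, "dz": 0, "wx": 0, "wy": 0, "wz": 0, "fingers": 1}, {"dx": -0.06, "dy": 0, "dz": 0, "wx": 0, "wy": 0, "wz": 0, "fingers": 1}, {"dx": -0.04, "dy": 0, "dz": 0, "wx": 0, "wy": 0, "wz": 0, "fingers": 1}]'

```text
clock: 24.1
eef_pos: [442.7, -301.6, 198.3]
tool_rot: [-0.611, 1.568, -0.482]
force: [0.8, 0.1, -3.1]
width: 54.0
```

```bash
python3 - <<'E'
from h import *
s,R=st(); c=ctrl.camera_info('wrist'); snap('wrist','w12')
print(R.T@(np.array([606.4,40.3,190])-s['eef_pos'])/750)
E
```

```text
t 24.1 p [ 442.7 -301.6  198.3] toolz ang from +y deg -82.63 down [ 0.003 -0.001 -1.   ] F [ 0.8  0.1 -3.1] w 54.0
[0.011 0.424 0.275]
```

View pics/w12.png

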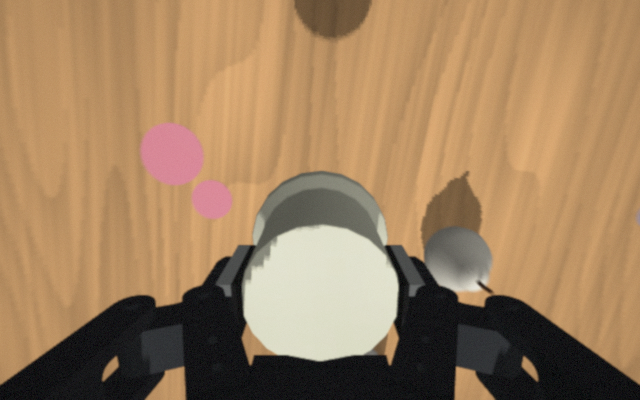

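Held. I go along the board's y first, then rearward, keeping away from bottle and cup.

Call:
servo_tool --rows '[{"dx": 0, "dy": 0.04, "dz": 0, "wx": 0, "wy": 0, "wz": 0, "fingers": 1}, {"dx": 0, "dy": 0.07, "dz": 0, "wx": 0, "wy": 0, "wz": 0, "fingers": 1}, {"dx": 0, "dy": 0.07, "dz": 0, "wx": 0, "wy": 0, "wz": 0, "fingers": 1}, {"dx": 0, "dy": 0.07, "dz": 0, "wx": 0, "wy": 0, "wz": 0, "fingers": 1}, {"dx": 0, "dy": 0.07, "dz": 0, "wx": 0, "wy": 0, "wz": 0, "fingers": 1}]'

```text
clock: 24.78
eef_pos: [411.1, -61.6, 195.8]
tool_rot: [0.311, 1.57, 0.439]
force: [0.9, 0.4, -2.4]
width: 54.2
```

Call:
servo_tool --rows '[{"dx": 0, "dy": 0.06, "dz": 0, "wx": 0, "wy": 0, "wz": 0, "fingers": 1}, {"dx": 0, "dy": 0.044, "dz": 0.01, "wx": 0, "wy": 0, "wz": 0, "fingers": 1}, {"dx": 0.005, "dy": 0, "dz": 0.045, "wx": 0, "wy": 0, "wz": 0, "fingers": 1}, {"dx": 0.005, "dy": 0, "dz": 0.07, "wx": 0, "wy": 0, "wz": 0, "fingers": 1}, {"dx": 0, "dy": 0, "dz": 0.07, "wx": 0, "wy": 0, "wz": 0, "fingers": 1}]'

```text
clock: 25.4
eef_pos: [547.5, 33.5, 188.2]
tool_rot: [1.494, 1.57, 1.623]
force: [1.1, 0.7, -1.7]
width: 53.8
```

Call:
servo_tool --rows '[{"dx": 0, "dy": 0, "dz": 0.05, "wx": 0, "wy": 0, "wz": 0, "fingers": 1}, {"dx": 0, "dy": 0, "dz": 0.03, "wx": 0, "wy": 0, "wz": 0, "fingers": 1}, {"dx": 0, "dy": 0, "dz": 0, "wx": 0, "wy": 0, "wz": 0, "fingers": 1}, {"dx": 0, "dy": 0, "dz": 0, "wx": 0, "wy": 0, "wz": 0, "fingers": 1}]'

```text
clock: 25.9
eef_pos: [604.6, 40.2, 187.7]
tool_rot: [3.008, 1.569, 3.137]
force: [-0.4, -0.1, -2.5]
width: 53.8
```

```bash
python3 - <<'E'
from h import *
s,R=st(); c=ctrl.camera_info('wrist'); snap('wrist','w13')
print(R.T@(np.array([606.4,40.3,48])-s['eef_pos'])/750)
k=ctrl.silhouettes('round_plinth','wrist')[0]; r,i=fit(c,'round_plinth',k['region'],[593,139],12); print(r,i)
E
```

```text
t 25.9 p [604.6  40.2 187.7] toolz ang from +y deg -82.66 down [-0.002  0.    -1.   ] F [-0.4 -0.1 -2.5] w 53.8
[ 0.186 -0.     0.003]
[590.987 139.559] 0.9828060269355774
```

View pics/w13.png

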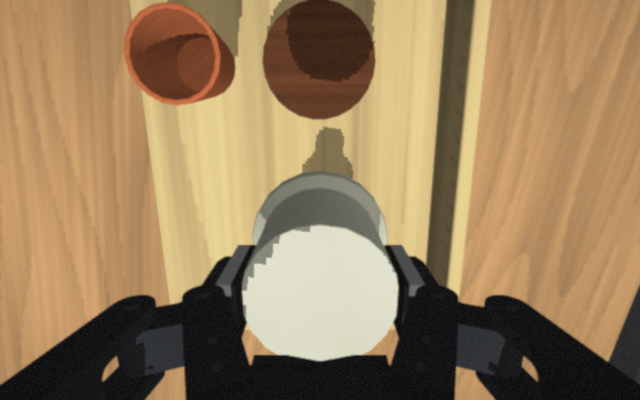

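The round plinth (319,60) lies exactly in line with the pedestal (column 320), 100 mm away. Lower.

Call:
servo_tool --rows '[{"dx": 0.04, "dy": 0, "dz": 0.001, "wx": 0, "wy": 0, "wz": 0, "fingers": 1}, {"dx": 0.06, "dy": 0, "dz": 0, "wx": 0, "wy": 0, "wz": 0, "fingers": 1}, {"dx": 0.05, "dy": 0, "dz": 0, "wx": 0, "wy": 0, "wz": 0, "fingers": 1}, {"dx": 0.03, "dy": 0, "dz": 0, "wx": 0, "wy": 0, "wz": 0, "fingers": 1}, {"dx": 0.005, "dy": 0, "dz": 0, "wx": 0, "wy": 0, "wz": 0, "fingers": 1}]'

```text
clock: 26.62
eef_pos: [605.0, 40.4, 47.8]
tool_rot: [3.042, 1.567, -3.113]
force: [0.1, -0.1, -2.3]
width: 54.1
```

Call:
servo_tool --rows '[{"dx": 0, "dy": 0, "dz": 0, "wx": 0, "wy": 0, "wz": 0, "fingers": 1}, {"dx": 0.0025, "dy": 0, "dz": 0, "wx": 0, "wy": 0, "wz": 0, "fingers": 1}, {"dx": 0, "dy": 0, "dz": 0, "wx": 0, "wy": 0, "wz": 0, "fingers": 1}]'

```text
clock: 27.0
eef_pos: [607.3, 40.6, 48.0]
tool_rot: [0.084, 1.569, 0.213]
force: [-0.2, -0.0, -2.8]
width: 53.9
```

Call:
servo_tool --rows '[{"dx": 0.0015, "dy": 0, "dz": 0, "wx": 0, "wy": 0, "wz": 0, "fingers": 1}, {"dx": 0, "dy": 0, "dz": 0, "wx": 0, "wy": 0, "wz": 0, "fingers": 1}]'

```text
clock: 27.25
eef_pos: [606.8, 40.6, 46.1]
tool_rot: [0.913, 1.571, 1.041]
force: [0.1, 0.3, -1.1]
width: 54.1
```

Call:
servo_tool --rows '[{"dx": 0.002, "dy": 0, "dz": 0, "wx": 0, "wy": 0, "wz": 0, "fingers": 1}, {"dx": 0, "dy": 0, "dz": 0, "wx": 0, "wy": 0, "wz": 0, "fingers": 1}]'

```text
clock: 27.5
eef_pos: [606.6, 40.5, 44.3]
tool_rot: [3.021, 1.57, -3.133]
force: [0.4, 0.2, -2.2]
width: 54.0
```

Call:
servo_tool --rows '[{"dx": 0.0015, "dy": 0, "dz": 0, "wx": 0, "wy": 0, "wz": 0, "fingers": 1}, {"dx": 0, "dy": 0, "dz": 0, "wx": 0, "wy": 0, "wz": 0, "fingers": 1}]'

```text
clock: 27.75
eef_pos: [606.9, 40.5, 43.8]
tool_rot: [0.804, 1.57, 0.932]
force: [-1.8, 0.2, 3.0]
width: 53.9
```

Call:
servo_tool --rows '[{"dx": 0.001, "dy": 0, "dz": 0, "wx": 0, "wy": 0, "wz": 0, "fingers": 1}, {"dx": 0, "dy": 0, "dz": 0, "wx": 0, "wy": 0, "wz": 0, "fingers": 1}]'

```text
clock: 28.0
eef_pos: [606.8, 40.5, 43.7]
tool_rot: [1.088, 1.57, 1.216]
force: [-2.8, -0.1, 8.9]
width: 53.8
```

Call:
servo_tool --rows '[{"dx": -0.0012, "dy": 0, "dz": 0, "wx": 0, "wy": 0, "wz": 0, "fingers": 1}, {"dx": 0, "dy": 0, "dz": 0, "wx": 0, "wy": 0, "wz": 0, "fingers": 0}, {"dx": 0, "dy": 0, "dz": 0, "wx": 0, "wy": 0, "wz": 0, "fingers": 0}, {"dx": 0, "dy": 0, "dz": 0, "wx": 0, "wy": 0, "wz": 0, "fingers": 0}, {"dx": 0, "dy": 0, "dz": 0, "wx": 0, "wy": 0, "wz": 0, "fingers": 0}]'

```text
clock: 28.62
eef_pos: [606.8, 40.5, 43.4]
tool_rot: [-1.855, 1.571, -1.726]
force: [-0.3, 0.2, -0.4]
width: 85.7
```

Call:
servo_tool --rows '[{"dx": -0.02, "dy": 0, "dz": 0, "wx": 0, "wy": 0, "wz": 0, "fingers": 0}, {"dx": -0.05, "dy": 0, "dz": 0, "wx": 0, "wy": 0, "wz": 0, "fingers": 0}, {"dx": -0.06, "dy": 0, "dz": 0, "wx": 0, "wy": 0, "wz": 0, "fingers": 0}, {"dx": -0.06, "dy": 0, "dz": 0, "wx": 0, "wy": 0, "wz": 0, "fingers": 0}, {"dx": -0.035, "dy": 0, "dz": 0, "wx": 0, "wy": 0, "wz": 0, "fingers": 0}]'

```text
clock: 29.25
eef_pos: [607.8, 40.3, 216.0]
tool_rot: [-0.043, 1.566, 0.085]
force: [0.1, 0.4, 0.0]
width: 85.7
```

Call:
servo_tool --rows '[{"dx": 0, "dy": 0, "dz": 0, "wx": 0, "wy": 0, "wz": 0, "fingers": 0}]'

```text
clock: 29.38
eef_pos: [608.4, 40.4, 215.4]
tool_rot: [-0.014, 1.565, 0.114]
force: [0.3, 0.1, -0.6]
width: 85.2
```

```bash
python3 - <<'E'
from h import *
s,R=st(); c=ctrl.camera_info('wrist'); snap('wrist','w14')
print(R.T@(np.array([582,-360,180])-s['eef_pos'])/750)
k=ctrl.silhouettes('round_plinth','wrist')[0]; r,i=fit(c,'round_plinth',k['region'],[593,139],12); print(r,i)
k=ctrl.silhouettes('pedestal','wrist')[0]; r,i=fit(c,'pedestal',k['region'],[606,40],12); print(r,i)
E
```

```text
t 29.38 p [608.4  40.4 215.4] toolz ang from +y deg -82.65 down [ 0.006  0.001 -1.   ] F [ 0.3  0.1 -0.6] w 85.2
[ 0.047 -0.525 -0.103]
[590.817 139.408] 0.9738999605178833
[606.734  41.864] 0.9756848812103271
```

View pics/w14.png

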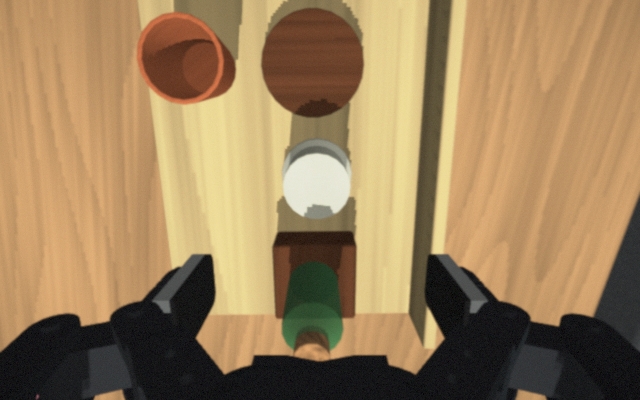

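Call:
servo_tool --rows '[{"dx": 0, "dy": -0.0656, "dz": -0.0129, "wx": 0, "wy": 0, "wz": 0, "fingers": 0}, {"dx": 0, "dy": -0.0656, "dz": -0.0129, "wx": 0, "wy": 0, "wz": 0, "fingers": 0}, {"dx": 0, "dy": -0.0656, "dz": -0.0129, "wx": 0, "wy": 0, "wz": 0, "fingers": 0}, {"dx": 0, "dy": -0.0656, "dz": -0.0129, "wx": 0, "wy": 0, "wz": 0, "fingers": 0}, {"dx": 0, "dy": -0.0656, "dz": -0.0129, "wx": 0, "wy": 0, "wz": 0, "fingers": 0}]'

```text
clock: 30.15
eef_pos: [589.2, -210.8, 210.6]
tool_rot: [2.678, 1.568, 2.807]
force: [1.0, 0.4, 0.2]
width: 85.3
```

Call:
servo_tool --rows '[{"dx": 0.016, "dy": -0.0656, "dz": -0.0129, "wx": 0, "wy": 0, "wz": 0, "fingers": 0}, {"dx": 0.016, "dy": -0.0656, "dz": -0.0129, "wx": 0, "wy": 0, "wz": 0, "fingers": 0}, {"dx": 0.016, "dy": -0.0656, "dz": -0.0129, "wx": 0, "wy": 0, "wz": 0, "fingers": 0}, {"dx": 0.03, "dy": 0, "dz": 0, "wx": 0, "wy": 0, "wz": 0, "fingers": 0}, {"dx": 0, "dy": 0, "dz": 0, "wx": 0, "wy": 0, "wz": 0, "fingers": 0}]'

```text
clock: 30.78
eef_pos: [578.2, -358.7, 150.1]
tool_rot: [2.399, 1.564, 2.526]
force: [0.0, 0.4, 0.4]
width: 85.4
```

```bash
python3 - <<'E'
from h import *
s,R=st(); c=ctrl.camera_info('wrist'); im=snap('wrist','w15')[:,:,::-1].copy()
k=ctrl.silhouettes('pear','wrist')[0]; p,i=fit(c,'pear',k['region'],[583,-360],0); print(p,i,R.T@(np.array([*p,4])-s['eef_pos'])/750)
m=(mmask(c,'pear',*p,0)>.5).astype(np.uint8);cs,_=cv2.findContours(m,0,1); cv2.drawContours(im,cs,-1,(255,0,0),1); cv2.imwrite('pics/w15f.png',im)
E
```

```text
t 30.77 p [ 578.2 -358.7  150.1] toolz ang from +y deg -82.71 down [-0.006  0.004 -1.   ] F [0.  0.4 0.4] w 85.4
[ 584.129 -360.784] 0.9797811508178711 [ 0.195 -0.005  0.008]
```

View pics/w15f.png

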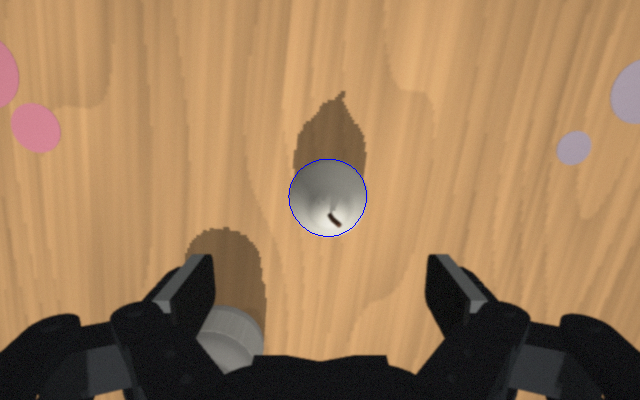

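The pear is at (328,197), about 6 mm right of the gripper centre. Correct and descend partway, then finish.

Call:
servo_tool --rows '[{"dx": 0.03, "dy": -0.004, "dz": 0.007, "wx": 0, "wy": 0, "wz": 0, "fingers": 0}, {"dx": 0.05, "dy": 0, "dz": 0, "wx": 0, "wy": 0, "wz": 0, "fingers": 0}, {"dx": 0.04, "dy": 0, "dz": 0, "wx": 0, "wy": 0, "wz": 0, "fingers": 0}, {"dx": 0, "dy": 0, "dz": 0, "wx": 0, "wy": 0, "wz": 0, "fingers": 0}, {"dx": 0, "dy": 0, "dz": 0, "wx": 0, "wy": 0, "wz": 0, "fingers": 0}]'

```text
clock: 31.5
eef_pos: [586.9, -362.3, 64.7]
tool_rot: [-0.784, 1.569, -0.655]
force: [0.0, 0.2, 0.1]
width: 85.0
```

```bash
python3 - <<'E'
from h import *
s,R=st(); c=ctrl.camera_info('wrist'); im=snap('wrist','w16')[:,:,::-1].copy()
k=ctrl.silhouettes('pear','wrist')[0]; p,i=fit(c,'pear',k['region'],[583,-360],0); print(p,i,R.T@(np.array([*p,5])-s['eef_pos'])/750)
E
```

```text
t 31.5 p [ 586.9 -362.3   64.7] toolz ang from +y deg -82.61 down [ 0.001 -0.001 -1.   ] F [0.  0.2 0.1] w 85.0
[ 584.108 -360.884] 0.9814455509185791 [ 0.08   0.002 -0.004]
```

View pics/w16.png

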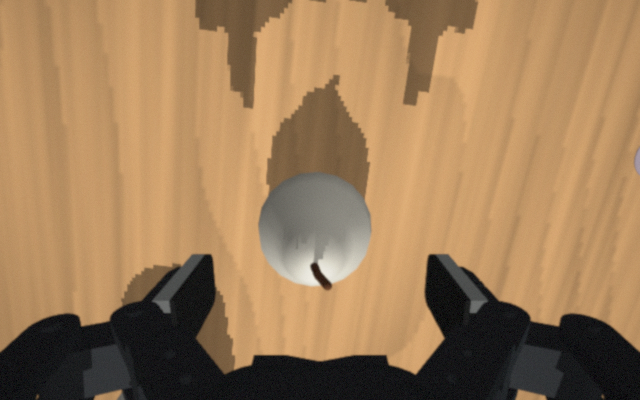

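Call:
servo_tool --rows '[{"dx": 0.02, "dy": 0.002, "dz": -0.003, "wx": 0, "wy": 0, "wz": 0, "fingers": 0}, {"dx": 0.03, "dy": 0, "dz": 0, "wx": 0, "wy": 0, "wz": 0, "fingers": 0}, {"dx": 0.02, "dy": 0, "dz": 0, "wx": 0, "wy": 0, "wz": 0, "fingers": 0}, {"dx": 0.009, "dy": 0, "dz": 0, "wx": 0, "wy": 0, "wz": 0, "fingers": 0}, {"dx": 0, "dy": 0, "dz": 0, "wx": 0, "wy": 0, "wz": 0, "fingers": 0}]'

```text
clock: 32.22
eef_pos: [583.2, -360.7, 3.6]
tool_rot: [2.545, 1.57, 2.674]
force: [-0.0, -0.5, 0.0]
width: 86.0
```

Call:
servo_tool --rows '[{"dx": 0, "dy": 0, "dz": 0, "wx": 0, "wy": 0, "wz": 0, "fingers": 0}, {"dx": 0, "dy": 0, "dz": 0, "wx": 0, "wy": 0, "wz": 0, "fingers": 0}]'

```text
clock: 32.48
eef_pos: [584.0, -361.2, 5.2]
tool_rot: [-0.72, 1.57, -0.592]
force: [0.6, -0.2, 0.5]
width: 85.3
```

Call:
servo_tool --rows '[{"dx": 0, "dy": 0, "dz": 0, "wx": 0, "wy": 0, "wz": 0, "fingers": 1}, {"dx": 0, "dy": 0, "dz": 0, "wx": 0, "wy": 0, "wz": 0, "fingers": 1}, {"dx": 0, "dy": 0, "dz": 0, "wx": 0, "wy": 0, "wz": 0, "fingers": 1}, {"dx": 0, "dy": 0, "dz": 0, "wx": 0, "wy": 0, "wz": 0, "fingers": 1}, {"dx": 0, "dy": 0, "dz": 0, "wx": 0, "wy": 0, "wz": 0, "fingers": 1}]'

```text
clock: 33.1
eef_pos: [584.0, -360.9, 5.9]
tool_rot: [-0.228, 1.57, -0.1]
force: [-1.1, 0.9, 7.5]
width: 58.9
```

Call:
servo_tool --rows '[{"dx": -0.01, "dy": 0, "dz": 0, "wx": 0, "wy": 0, "wz": 0, "fingers": 1}, {"dx": -0.01, "dy": 0, "dz": 0, "wx": 0, "wy": 0, "wz": 0, "fingers": 1}, {"dx": -0.02, "dy": 0, "dz": 0, "wx": 0, "wy": 0, "wz": 0, "fingers": 1}, {"dx": -0.02, "dy": 0, "dz": 0, "wx": 0, "wy": 0, "wz": 0, "fingers": 1}, {"dx": 0, "dy": 0, "dz": 0, "wx": 0, "wy": 0, "wz": 0, "fingers": 1}]'

```text
clock: 33.72
eef_pos: [584.7, -361.8, 51.6]
tool_rot: [-0.729, 1.567, -0.601]
force: [-0.6, 0.1, -2.0]
width: 59.1
```

```bash
python3 - <<'E'
from h import *
s,R=st(); snap('wrist','w17')
E
```

```text
t 33.73 p [ 584.7 -361.8   51.6] toolz ang from +y deg -82.64 down [ 0.003 -0.002 -1.   ] F [-0.6  0.1 -2. ] w 59.1
```

View pics/w17.png

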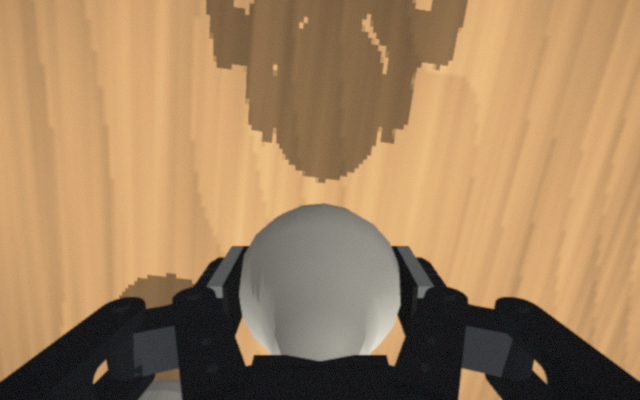

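Call:
servo_tool --rows '[{"dx": -0.03, "dy": 0, "dz": 0, "wx": 0, "wy": 0, "wz": 0, "fingers": 1}, {"dx": -0.06, "dy": 0, "dz": 0, "wx": 0, "wy": 0, "wz": 0, "fingers": 1}, {"dx": -0.06, "dy": 0, "dz": 0, "wx": 0, "wy": 0, "wz": 0, "fingers": 1}, {"dx": -0.06, "dy": 0.02, "dz": 0.005, "wx": 0, "wy": 0, "wz": 0, "fingers": 1}, {"dx": 0, "dy": 0.04, "dz": 0.01, "wx": 0, "wy": 0, "wz": 0, "fingers": 1}]'

```text
clock: 34.4
eef_pos: [590.4, -318.3, 212.9]
tool_rot: [-0.787, 1.561, -0.662]
force: [0.6, 0.7, -2.4]
width: 58.9
```

Call:
servo_tool --rows '[{"dx": 0, "dy": 0.06, "dz": 0.01, "wx": 0, "wy": 0, "wz": 0, "fingers": 1}, {"dx": 0, "dy": 0.06, "dz": 0.01, "wx": 0, "wy": 0, "wz": 0, "fingers": 1}, {"dx": 0, "dy": 0.06, "dz": 0.01, "wx": 0, "wy": 0, "wz": 0, "fingers": 1}, {"dx": 0, "dy": 0.06, "dz": 0.01, "wx": 0, "wy": 0, "wz": 0, "fingers": 1}, {"dx": 0, "dy": 0.06, "dz": 0.01, "wx": 0, "wy": 0, "wz": 0, "fingers": 1}]'

```text
clock: 35.02
eef_pos: [597.4, -85.5, 208.1]
tool_rot: [-0.011, 1.57, 0.117]
force: [0.7, -0.3, -1.5]
width: 59.2
```

Call:
servo_tool --rows '[{"dx": 0, "dy": 0.06, "dz": 0.01, "wx": 0, "wy": 0, "wz": 0, "fingers": 1}, {"dx": 0, "dy": 0.06, "dz": 0.01, "wx": 0, "wy": 0, "wz": 0, "fingers": 1}, {"dx": 0, "dy": 0.049, "dz": 0.0133, "wx": 0, "wy": 0, "wz": 0, "fingers": 1}, {"dx": 0, "dy": 0, "dz": 0, "wx": 0, "wy": 0, "wz": 0, "fingers": 1}, {"dx": 0, "dy": 0, "dz": 0, "wx": 0, "wy": 0, "wz": 0, "fingers": 1}]'

```text
clock: 35.65
eef_pos: [605.8, 41.2, 207.7]
tool_rot: [-1.182, 1.57, -1.054]
force: [-0.1, -1.4, -2.0]
width: 58.8
```

```bash
python3 - <<'E'
from h import *
s,R=st(); c=ctrl.camera_info('wrist'); snap('wrist','w18'); print(R.T@(np.array([606.7,41.6,90])-s['eef_pos'])/750)
E
```

```text
t 35.65 p [605.8  41.2 207.7] toolz ang from +y deg -82.66 down [ 0.    -0.001 -1.   ] F [-0.1 -1.4 -2. ] w 58.8
[0.157 0.    0.001]
```

View pics/w18.png

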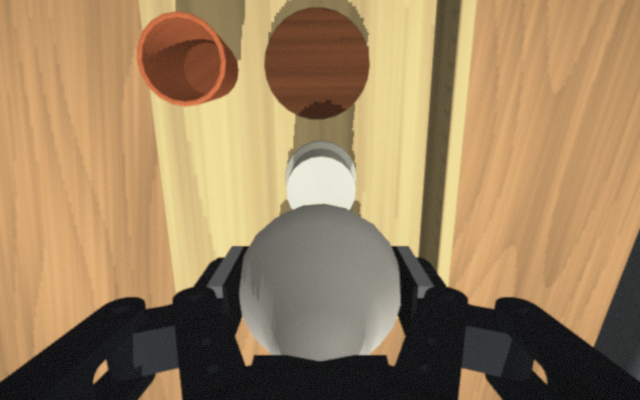

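Pedestal top (320,185) is in line with the pear (column 320). Lower.

Call:
servo_tool --rows '[{"dx": 0.03, "dy": 0, "dz": 0.001, "wx": 0, "wy": 0, "wz": 0, "fingers": 1}, {"dx": 0.05, "dy": 0, "dz": 0, "wx": 0, "wy": 0, "wz": 0, "fingers": 1}, {"dx": 0.04, "dy": 0, "dz": 0, "wx": 0, "wy": 0, "wz": 0, "fingers": 1}, {"dx": 0.025, "dy": 0, "dz": 0, "wx": 0, "wy": 0, "wz": 0, "fingers": 1}, {"dx": 0.009, "dy": 0, "dz": 0, "wx": 0, "wy": 0, "wz": 0, "fingers": 1}]'

```text
clock: 36.33
eef_pos: [606.4, 41.1, 90.8]
tool_rot: [-2.856, 1.57, -2.729]
force: [0.6, -0.3, -1.3]
width: 58.8
```

Call:
servo_tool --rows '[{"dx": 0, "dy": 0, "dz": 0, "wx": 0, "wy": 0, "wz": 0, "fingers": 1}, {"dx": 0, "dy": 0, "dz": 0, "wx": 0, "wy": 0, "wz": 0, "fingers": 1}]'

```text
clock: 36.58
eef_pos: [607.6, 42.0, 92.6]
tool_rot: [-0.075, 1.569, 0.053]
force: [-0.3, 0.4, -0.3]
width: 58.7
```

```bash
python3 - <<'E'
from h import *
s,R=st(); c=ctrl.camera_info('wrist'); snap('wrist','w19'); snap('scene','s19')
im=cv2.imread('pics/s19.png'); q=proj(ctrl.camera_info('scene'),(606,41,110)).astype(int); print(q)
cv2.imwrite('pics/s19c.png',cv2.resize(im[q[1]-60:q[1]+60,q[0]-80:q[0]+80],None,fx=5,fy=5,interpolation=cv2.INTER_CUBIC))
E
```

```text
t 36.58 p [607.6  42.   92.6] toolz ang from +y deg -82.65 down [ 0.002  0.    -1.   ] F [-0.3  0.4 -0.3] w 58.7
[351 201]
```

View pics/w19.png

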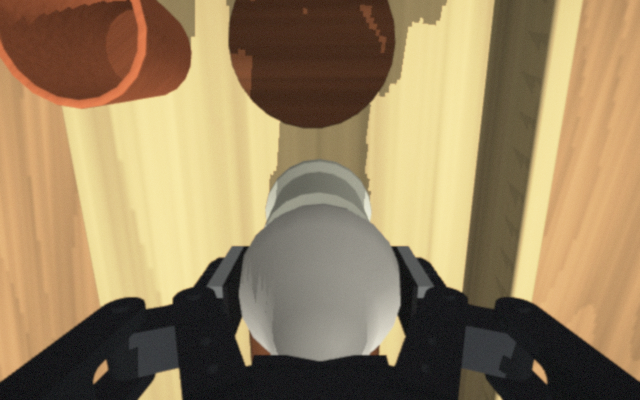

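View pics/s19c.png

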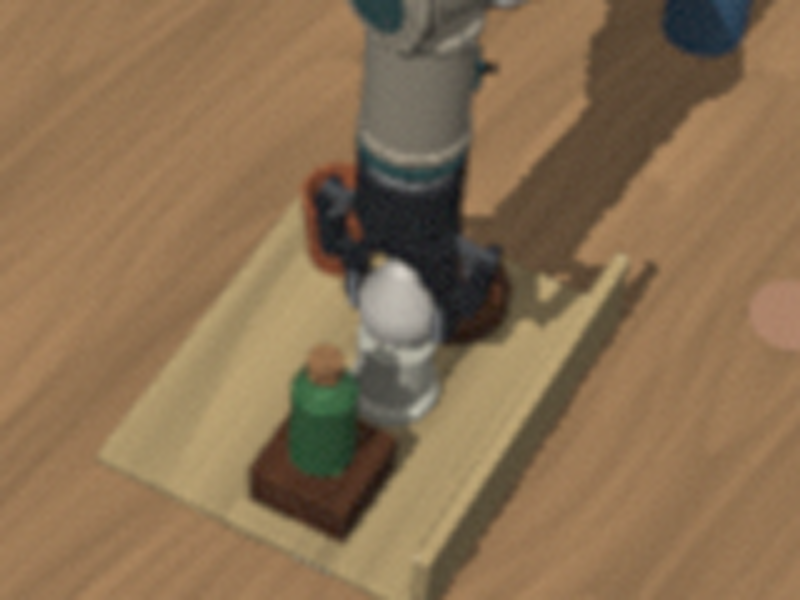

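Pear is upright over the pedestal, under 1 mm sideways. Lower gently.

Call:
servo_tool --rows '[{"dx": 0.003, "dy": 0, "dz": 0, "wx": 0, "wy": 0, "wz": 0, "fingers": 1}, {"dx": 0.003, "dy": 0, "dz": 0, "wx": 0, "wy": 0, "wz": 0, "fingers": 1}, {"dx": 0, "dy": 0, "dz": 0, "wx": 0, "wy": 0, "wz": 0, "fingers": 1}, {"dx": 0, "dy": 0, "dz": 0, "wx": 0, "wy": 0, "wz": 0, "fingers": 1}]'

```text
clock: 37.17
eef_pos: [606.6, 42.1, 86.9]
tool_rot: [-3.02, 1.571, -2.892]
force: [-0.0, -0.6, -2.1]
width: 58.4
```

Call:
servo_tool --rows '[{"dx": 0.0015, "dy": 0, "dz": 0, "wx": 0, "wy": 0, "wz": 0, "fingers": 1}, {"dx": 0, "dy": 0, "dz": 0, "wx": 0, "wy": 0, "wz": 0, "fingers": 1}]'

```text
clock: 37.42
eef_pos: [606.6, 42.1, 85.7]
tool_rot: [3.08, 1.571, -3.075]
force: [0.7, 0.0, -2.1]
width: 58.5
```

Call:
servo_tool --rows '[{"dx": 0.0015, "dy": 0, "dz": 0, "wx": 0, "wy": 0, "wz": 0, "fingers": 1}, {"dx": 0, "dy": 0, "dz": 0, "wx": 0, "wy": 0, "wz": 0, "fingers": 1}]'

```text
clock: 37.67
eef_pos: [606.5, 42.2, 84.6]
tool_rot: [2.843, 1.571, 2.971]
force: [0.4, -0.1, -1.3]
width: 58.8
```

Call:
servo_tool --rows '[{"dx": 0.0012, "dy": 0, "dz": 0, "wx": 0, "wy": 0, "wz": 0, "fingers": 1}, {"dx": 0, "dy": 0, "dz": 0, "wx": 0, "wy": 0, "wz": 0, "fingers": 1}]'

```text
clock: 37.92
eef_pos: [606.6, 42.2, 83.8]
tool_rot: [2.839, 1.571, 2.967]
force: [0.4, -0.2, -1.5]
width: 59.1
```

Call:
servo_tool --rows '[{"dx": 0.0012, "dy": 0, "dz": 0, "wx": 0, "wy": 0, "wz": 0, "fingers": 1}, {"dx": 0, "dy": 0, "dz": 0, "wx": 0, "wy": 0, "wz": 0, "fingers": 1}]'

```text
clock: 38.17
eef_pos: [606.7, 42.1, 82.9]
tool_rot: [0.68, 1.571, 0.808]
force: [-0.3, 0.0, -1.8]
width: 58.8
```

Call:
servo_tool --rows '[{"dx": 0.0012, "dy": 0, "dz": 0, "wx": 0, "wy": 0, "wz": 0, "fingers": 1}, {"dx": 0, "dy": 0, "dz": 0, "wx": 0, "wy": 0, "wz": 0, "fingers": 1}]'

```text
clock: 38.42
eef_pos: [606.7, 42.2, 82.9]
tool_rot: [0.819, 1.57, 0.947]
force: [-1.8, 0.5, 5.3]
width: 58.8
```

Call:
servo_tool --rows '[{"dx": 0.0012, "dy": 0, "dz": 0, "wx": 0, "wy": 0, "wz": 0, "fingers": 1}, {"dx": 0, "dy": 0, "dz": 0, "wx": 0, "wy": 0, "wz": 0, "fingers": 1}]'

```text
clock: 38.67
eef_pos: [606.7, 42.2, 82.8]
tool_rot: [0.894, 1.57, 1.022]
force: [-3.3, 0.2, 11.6]
width: 58.8
```

Call:
servo_tool --rows '[{"dx": -0.0014, "dy": 0, "dz": 0, "wx": 0, "wy": 0, "wz": 0, "fingers": 1}, {"dx": 0, "dy": 0, "dz": 0, "wx": 0, "wy": 0, "wz": 0, "fingers": 0}, {"dx": 0, "dy": 0, "dz": 0, "wx": 0, "wy": 0, "wz": 0, "fingers": 0}, {"dx": 0, "dy": 0, "dz": 0, "wx": 0, "wy": 0, "wz": 0, "fingers": 0}, {"dx": 0, "dy": 0, "dz": 0, "wx": 0, "wy": 0, "wz": 0, "fingers": 0}]'

```text
clock: 39.3
eef_pos: [606.7, 42.1, 82.0]
tool_rot: [-2.836, 1.571, -2.707]
force: [-0.5, -1.1, -0.5]
width: 85.4
```

Call:
servo_tool --rows '[{"dx": -0.015, "dy": 0, "dz": 0, "wx": 0, "wy": 0, "wz": 0, "fingers": 0}, {"dx": -0.04, "dy": 0, "dz": 0, "wx": 0, "wy": 0, "wz": 0, "fingers": 0}, {"dx": -0.06, "dy": 0, "dz": 0, "wx": 0, "wy": 0, "wz": 0, "fingers": 0}, {"dx": -0.06, "dy": 0, "dz": 0, "wx": 0, "wy": 0, "wz": 0, "fingers": 0}, {"dx": -0.06, "dy": 0, "dz": 0, "wx": 0, "wy": 0, "wz": 0, "fingers": 0}]'

```text
clock: 39.92
eef_pos: [606.6, 42.1, 260.8]
tool_rot: [-0.051, 1.57, 0.077]
force: [0.6, 0.1, -0.3]
width: 85.3
```

Call:
servo_tool --rows '[{"dx": -0.02, "dy": 0, "dz": 0, "wx": 0, "wy": 0, "wz": 0, "fingers": 0}, {"dx": 0, "dy": 0, "dz": 0, "wx": 0, "wy": 0, "wz": 0, "fingers": 0}]'

```text
clock: 40.17
eef_pos: [607.0, 42.2, 274.5]
tool_rot: [0.125, 1.569, 0.253]
force: [0.2, -0.1, -0.7]
width: 85.5
```

```bash
python3 - <<'E'
from h import *
s,R=st(); c=ctrl.camera_info('wrist'); snap('wrist','w20'); P={}
for n,g,z in(('round_plinth',(592,139),12),('pedestal',(607,42),12),('pear',(607,42),77),('cup',(497,126),12),('bottle',(617,-59),52)):
    k=ctrl.silhouettes(n,'wrist')
    if k: p,i=fit(c,n,k[0]['region'],g,z); print(n,round(k[0]['conf'],2),np.round(p,1),round(i,3))
snap('scene','s20'); im=cv2.imread('pics/s20.png'); q=(351,210)
cv2.imwrite('pics/s20c.png',cv2.resize(im[q[1]-60:q[1]+60,q[0]-80:q[0]+80],None,fx=5,fy=5,interpolation=cv2.INTER_CUBIC))
E
```

```text
t 40.17 p [607.   42.2 274.5] toolz ang from +y deg -82.64 down [ 0.002  0.001 -1.   ] F [ 0.2 -0.1 -0.7] w 85.5
round_plinth 0.61 [590.8 139.6] 0.986
pear 0.95 [606.9  42.2] 0.975
cup 0.82 [495.4 125.8] 0.967
bottle 0.62 [615.9 -58.3] 0.96
```

View pics/w20.png

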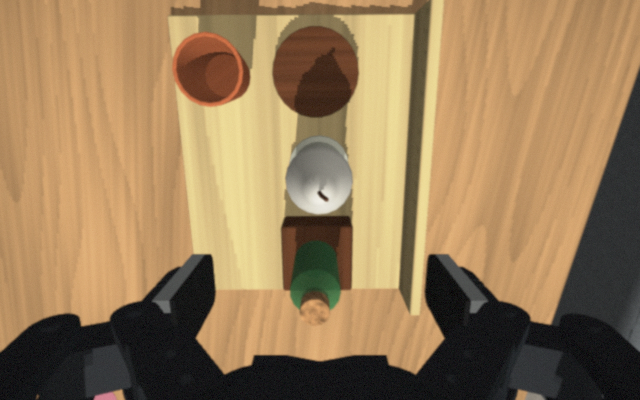

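View pics/s20c.png

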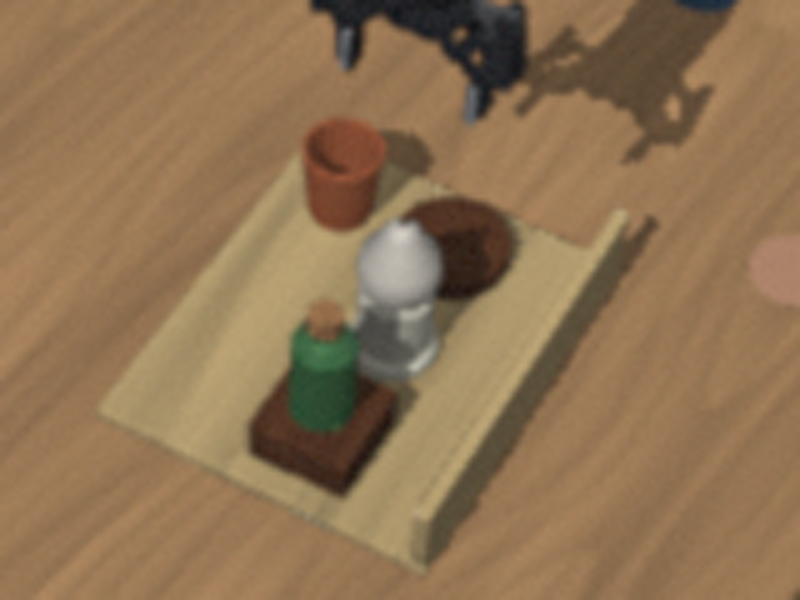

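```bash
python3 - <<'E'
from h import *
print(ctrl.finish_job())
E
```

```text
the job is handed in; nothing more can be done
None
```

The still life is set up and handed in at about 40 s of the 109 s allowed. All four things are standing and released. The gripper is clear of them, with the TCP at about 274 mm. `finish_job` gave no verdict.

The last checks, from fitting model outlines to the wrist camera pictures and looking at the scene picture:

| Thing | Measured position | Limit |
|---|---|---|
| Bottle | about 4 mm from the square plinth's centre | 15 mm |
| Pedestal | about 2 to 4 mm from midway between the plinths | 15 mm |
| Pear | within about 1 mm of the pedestal's centre | 12 mm |
| Cup | 96 to 97 mm in front of the round plinth's centre (about 20 mm gap), about 1 mm sideways | 82 to 112 mm, 15 mm sideways |

- **Not checked at the end:** the network did not find the pedestal in the final picture because the pear covers it. Its figure comes from the fit just before the pear went on.
- **Disagreement:** position estimates differed by 2 to 4 mm between views, well inside the limits.
- **Bystanders:** the arm stayed well clear of the brush jar, paint pot and palette dish throughout. I did not measure their positions again at the end.

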